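# Set two coffee places: small cups on saucers, buns on boards

## Task

Set out two coffee places: stand each of the two small espresso cups, still upside down, in the middle of a white saucer of its own, and put each of the two buns that lie on the bare worktop, right way up, in the middle of a round dark wooden board of its own. The large white cup stays where it is, and nothing may be tipped over on the way; mind the tall napkin dispenser behind them.

Things in the scene. Friction and masses are not known exactly. Their poses are not given: they have to be found in the camera images.
- espresso_cup_a_center (a point): small plain white espresso cup standing upside down (mouth down, foot ring up): round body 60 mm across, 58 mm tall, one small ear handle; 0.13 kg. The point is on the axis of the round body, half-way up (29 mm above what it stands on); z is up, x points to the handle, whose outer edge is about 53 mm from the axis; y is across it, where the body is free on both sides.
- espresso_cup_b_center (a point): small plain white espresso cup standing upside down (mouth down, foot ring up): round body 60 mm across, 62 mm tall, one small ear handle; 0.13 kg. The point is on the axis of the round body, half-way up (31 mm above what it stands on); z is up, x points to the handle, whose outer edge is about 53 mm from the axis; y is across it, where the body is free on both sides.
- bun_a_center (a point): golden brown baked bun lying on the bare worktop (not one of those on the baking tray), about 58 mm along its x, 64 mm along its y, 42 mm high, firm, 0.06 kg. The point is its centre, half-way up (21 mm above what it lies on); z is up.
- bun_b_center (a point): golden brown baked bun lying on the bare worktop (not one of those on the baking tray), about 56 mm along its x, 61 mm along its y, 42 mm high, firm, 0.06 kg. The point is its centre, half-way up (21 mm above what it lies on); z is up.
- large_cup_center (a point): large white cup of the same make standing upside down, body 74 mm across, 88 mm tall, with an ear handle along its x (outer edge about 62 mm from the axis); a bystander to be left where it stands. The point is on the axis of the body, half-way up (44 mm above the worktop); z is up.
- saucer_a: white china saucer, round, 114 mm across, lying firmly on the worktop (does not slide). Origin at the centre of its underside, z up. Its flat middle, 74 mm across, is 8 mm above the worktop; from there the rim rises gently to 14 mm.
- board_a: round dark wooden serving board, flat, 110 mm across, 12 mm thick, lying firmly on the worktop (does not slide). Origin at the centre of its underside, z up.
- saucer_b: white china saucer, round, 114 mm across, lying firmly on the worktop (does not slide). Origin at the centre of its underside, z up. Its flat middle, 74 mm across, is 8 mm above the worktop; from there the rim rises gently to 14 mm.
- board_b: round dark wooden serving board, flat, 110 mm across, 12 mm thick, lying firmly on the worktop (does not slide). Origin at the centre of its underside, z up.
- napkin_dispenser: grey steel napkin dispenser, a fixed upright box 110 mm deep (x), 124 mm wide (y) and 162 mm tall behind the work; it is only in the way: carry things over or round it. Origin at the centre of its underside, z up.
Things that resemble listed ones, but are neither listed nor needed, are in the scene too. What is shaped like the part that bears bun_b_center but red is not meant.

How it is judged:
By the outcome, as a careful person would: the job done as asked, in the order asked, and still so for the second after the job is handed in, with the robot touching nothing.
It also fails if it takes over 102 s, if anything falls off the work surface, if the arm or the gripper's body presses on something with over 40 N, if the wrist force passes 120 N, or if a joint passes its speed limit or range.

## Robot

A 7-joint arm with a two-finger parallel gripper is mounted at the origin on a cart in front of the work surface, level with it; the furniture and walls round the work are solid. World frame = base frame: x ahead of the robot, y to its left, z up, the work surface at z = 0. Lengths are in mm, angles in rad, forces in N, time in s.
With the tool pointing down it reaches from about 400 to 875 mm from the base axis. Payload 4.4 kg.
Tool frame: the origin (TCP) lies on the centre line of the jaws, within the pads' length; the fingertips stand 8 mm ahead of it and the grasp point (between the pads) lies 11 mm behind it; x points along the fingers, z is the direction in which the jaws open and shut, and the axes are right-handed (so a half turn about x gives the same grasp; the last joint's range is limited). The gripper opens to 85 mm and grips with 20 to 120 N. Pads are 22 mm wide; open, the fingers measure 114 mm over their backs; the gripper's body (76 mm by 85 mm) begins 54 mm behind the grasp point. The pads swing forward as they close: fully open they stand 13 mm farther back than shut.
Start: joints at [1.217, 0.628, 0.038, 1.517, -0.027, 0.996, -0.02], TCP at [184.526, -623.272, 239.313] pointing down, gripper open.
Joint ranges: [-3.06, 3.06], [-0.37, 2.12], [-1.25, 1.32], [0.18, 2.47], [-1.1, 4.24], [0.23, 1.98], [-2.94, 2.94]. Speed limits (rad/s): [2.57, 2.57, 3.14, 3.14, 3.14, 3.14, 3.14].

## Interface

Orientations are given as [roll, pitch, yaw] about the fixed x, y, z axes, in that order (R = Rz(yaw) Ry(pitch) Rx(roll)).
In Python, from cell import ctrl, get_image, camera_params gives the robot as it stands. The module is installed in compiled form; this text tells all that it offers.
- The arm moves only by the shell command python3 -m handwheel 'ROWS'. ROWS is text: rows parted by semicolons, each of 7 numbers parted by spaces: the opening, from -1 (shut) to 1 (fully open), then the shift along the tool's x, y, z in mm, then the turn, a rotation vector about the tool's x, y, z in rad. In form: grip x y z wx wy wz; .... A call has 1 to 10 rows; each row shifts and turns the pose as measured when the row begins, along the tool's axes as they then stand; what a row does not reach is not made up. A row lasts 1/10 s, in which the tool goes at most 50 mm and 8.59 degrees, less where a joint would pass 70% of its speed; a pose out of reach is approached as far as the arm can. A call with a gripper value outside its range is refused whole. The fingers move at their own pace and stop on an object; the grip force is fixed at half the most. Time passes only in rows, so rows that do not move let the fingers close. It gives the time, the measured TCP pose, the force and the opening at its end, in the units of the state.
- ctrl.read_state(): the state, without advancing time (a new reading comes with each control period).
- get_image(name): name is "side" or "top"; returns the picture (384x512x3 uint8, blue, green, red); there is no depth.
- camera_params(name): a dict with "fx", "fy", "cx", "cy" (pixels), "eye" and "orientation" of the camera in the world. Camera axes: x right, y up, looking along -z (the intrinsics and any distortion apply to the point x, -y, -z); pixel columns grow to the right and rows downward; lengths in mm; the calibration is good to about 2 mm. A picture is of the moment at which its call begins. camera_params takes no time and is no camera call.
- ctrl.finish_job(): hands the job in, once; it reports no verdict.
The state is a dict: "clock": time; "qpos": joint angles; "qd": joint speeds; "tau": joint torques, N m; "eef_pos": TCP position; "tool_rot": TCP orientation; "force": force on the tool from outside, world axes, zero at the start; "torque": the same for the moment, N m; "width": finger opening in mm.
Only numpy, scipy, OpenCV 4.12 (cv2) and the standard library are available. Lean on these libraries where they do the work, as an engineer would, in place of code of your own. Each camera call takes 0.05 s, during which the arm holds its last target.

## Working session

There is one attempt and no reset: what is moved stays moved. The work goes in short steps, Python scripts to look and compute and a shell command to move; the robot and the scene stay as the last step left them, time stands still between calls to the robot, and variables do not carry over. Pictures are saved under pics/ and viewed, and the job is handed in when it is done.

```bash
mkdir -p pics; python3 - <<'E'
from cell import ctrl,get_image,camera_params
import cv2
for n in("top","side"):
    im=get_image(n); cv2.imwrite(f"pics/{n}0.png",im); print(n,camera_params(n))
print(ctrl.read_state())
E
```

```text
top {'fx': 369.8120329876666, 'fy': 369.8120329876666, 'cx': 253.85459428526164, 'cy': 189.24053167920226, 'eye': array([ 448.23656078,   -9.71415713, 1051.88850528]), 'orientation': array([ 0.09025287,  0.00858375, -1.5793135 ])}
side {'fx': 413.1194207863671, 'fy': 413.1194207863671, 'cx': 250.40903460712119, 'cy': 194.02606359291377, 'eye': array([  636.95640852, -1308.37386049,   701.38865319]), 'orientation': array([ 1.12427078, -0.02342403,  0.07593757])}
{'clock': 0.1, 'qpos': array([ 1.21718979,  0.62926129,  0.03841792,  1.51826204, -0.02697515,
        0.99628149, -0.02002289]), 'qd': array([ 1.10499572e-03, -1.42411416e-03, -4.73632077e-04, -2.09414825e-03,
        3.27763751e-04,  8.96908833e-04,  2.95095931e-05]), 'tau': array([ 2.47719050e-03, -5.64534187e+01,  1.22993331e+00, -1.93973565e+01,
        1.11521973e-02,  5.35282437e-03, -1.28027711e-06]), 'eef_pos': array([ 184.38735259, -622.73758789,  238.47748315]), 'tool_rot': array([-3.12842644,  1.5691014 ,  1.87178156]), 'force': array([0.02681225, 0.1690199 , 0.57682017]), 'torque': array([-0.02006121,  0.02070525,  0.07241311]), 'width': 85.28472481743539}
```

View pics/top0.png

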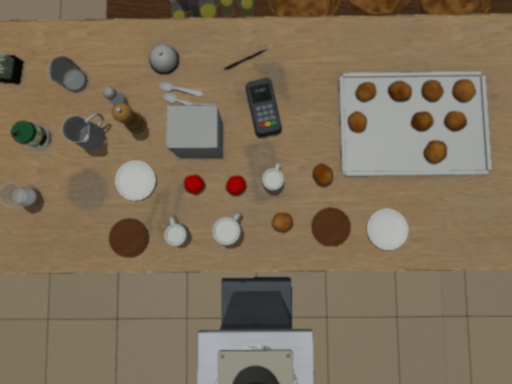

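View pics/side0.png

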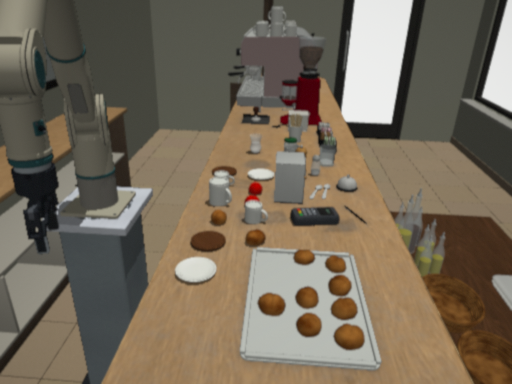

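```bash
cat > h.py <<'E'
import numpy as np,cv2
from scipy.spatial.transform import Rotation as R
from cell import ctrl,get_image,camera_params
def cam(n):
    p=camera_params(n); return p,R.from_euler('xyz',p['orientation']).as_matrix(),np.array(p['eye'])
def proj(n,P):
    p,M,e=cam(n); c=(np.atleast_2d(P)-e)@M
    return np.c_[p['cx']+p['fx']*c[:,0]/-c[:,2], p['cy']-p['fy']*c[:,1]/-c[:,2]]
def ray(n,u,v):
    p,M,e=cam(n); return e,M@np.array([(u-p['cx'])/p['fx'],-(v-p['cy'])/p['fy'],-1.])
def onz(n,u,v,z):
    e,d=ray(n,u,v); return e+d*(z-e[2])/d[2]
def tri(a,b):
    (e1,d1),(e2,d2)=ray('top',*a),ray('side',*b)
    s=np.linalg.lstsq(np.c_[d1,-d2],e2-e1,rcond=None)[0]
    p,q=e1+s[0]*d1,e2+s[1]*d2
    return (p+q)/2,np.linalg.norm(p-q)
def rot():
    return R.from_euler('xyz',ctrl.read_state()['tool_rot']).as_matrix()
E
python3 - <<'E'
from h import *
s=ctrl.read_state()
for n in('top','side'):
    print(n,proj(n,[s['eef_pos'],[0,0,0],[184,623,239],[-623,-184,239],[-184,-100,239]]).round(1).tolist(), camera_params(n).keys())
print(rot().round(3))
print(onz('top',135,180,8),onz('side',261,174,8)); print(onz('top',388,229,8),onz('side',196,270,8))
E
```

```text
top [[548.3, 345.6], [255.0, 388.0], [-37.8, 349.3], [352.8, 780.9], [304.3, 534.6]] dict_keys(['fx', 'fy', 'cx', 'cy', 'eye', 'orientation'])
side [[49.6, 242.5], [100.1, 204.1], [184.0, 102.3], [-129.4, 151.2], [22.2, 149.0]] dict_keys(['fx', 'fy', 'cx', 'cy', 'eye', 'orientation'])
[[-0.001  0.959  0.284]
 [ 0.002  0.284 -0.959]
 [-1.    -0.    -0.002]]
[572.36075101 336.79874884   8.        ] [573.60612858 343.38847971   8.        ]
[ 427.58028767 -375.9994648     8.        ] [ 429.4689707  -371.84488381    8.        ]
```

```bash
python3 - <<'E'
import cv2
t=cv2.imread('pics/top0.png');s=cv2.imread('pics/side0.png')
cv2.imwrite('pics/t1.png',cv2.resize(t[140:265,90:415],(800,308),interpolation=cv2.INTER_CUBIC))
cv2.imwrite('pics/s1.png',cv2.resize(s[130:290,160:360],(750,600),interpolation=cv2.INTER_CUBIC))
E
```

```text
(no output)
```

View pics/t1.png

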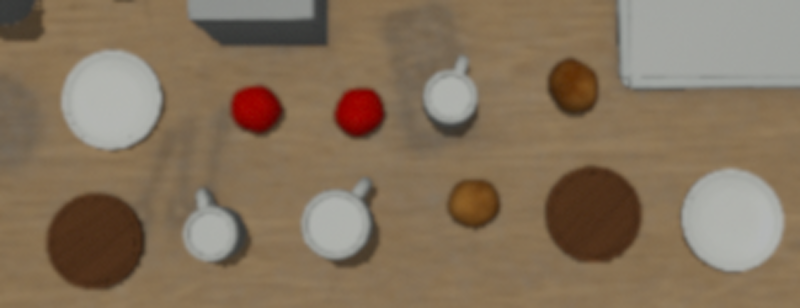

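View pics/s1.png

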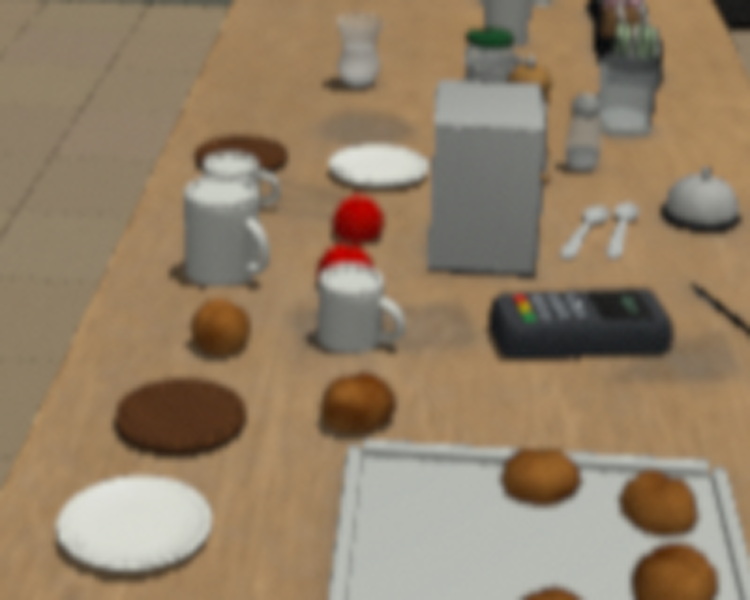

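```bash
python3 - <<'E'
from h import *
for n in('top','side'):
    im=cv2.imread(f'pics/{n}0.png'); hsv=cv2.cvtColor(im,cv2.COLOR_BGR2HSV); H,S,V=[hsv[...,i].astype(int) for i in range(3)]
    x0,x1,y0,y1=(90,415,140,262) if n=='top' else (165,300,150,290)
    roi=np.zeros(H.shape,bool); roi[y0:y1,x0:x1]=1
    for nm,m in dict(white=(S<45)&(V>110),bun=(S>150)&(H>6)&(H<20)&(V>70),board=(S>90)&(V<100)&(H<20)).items():
        m=(m&roi).astype(np.uint8)
        c,_=cv2.findContours(m,cv2.RETR_EXTERNAL,cv2.CHAIN_APPROX_NONE)
        for k in c:
            a=cv2.contourArea(k)
            if a<80: continue
            M=cv2.moments(k); (ex,ey),ax,an=cv2.fitEllipse(k)
            print(n,nm,int(a),'cen',round(M['m10']/M['m00'],1),round(M['m01']/M['m00'],1),'ell',round(ex,1),round(ey,1),np.round(ax,1),round(an),'bb',cv2.boundingRect(k))
E
```

```text
top white 392 cen 174.5 233.2 ell 174.4 232.7 [20.3 27.3] 169 bb (164, 216, 22, 30)
top white 618 cen 226.3 229.8 ell 226.7 229.3 [25.9 33.4] 34 bb (212, 212, 28, 33)
top white 1317 cen 387.2 228.9 ell 387.2 228.9 [40.1 41.9] 137 bb (367, 208, 42, 43)
top white 384 cen 272.8 177.6 ell 272.9 177.3 [20.6 25.8] 21 bb (262, 162, 22, 28)
top white 1253 cen 135.0 180.0 ell 135.0 180.0 [39.7 40.3] 50 bb (115, 160, 41, 41)
top white 2546 cen 377.6 157.4 ell 377.8 157.3 [39.8 91. ] 91 bb (340, 140, 75, 36)
top white 346 cen 190.8 143.5 ell 190.3 143.5 [ 7.6 71.9] 90 bb (166, 140, 51, 8)
top bun 997 cen 127.7 237.0 ell 127.7 237.2 [35.1 36.6] 44 bb (110, 219, 37, 38)
top bun 266 cen 282.1 221.9 ell 282.1 221.9 [18. 19.] 82 bb (273, 213, 20, 19)
top bun 1033 cen 330.6 226.5 ell 330.6 226.5 [35.8 36.8] 149 bb (313, 208, 37, 38)
top bun 260 cen 322.8 173.8 ell 322.8 173.8 [16.5 20.5] 145 bb (313, 164, 19, 21)
top board 1170 cen 128.7 237.6 ell 128.7 237.6 [37.9 39.4] 77 bb (109, 219, 40, 38)
top board 1133 cen 330.4 226.6 ell 330.4 226.6 [37.7 38.3] 128 bb (311, 207, 39, 39)
top board 336 cen 322
[... 363 characters left out ...]
.1 25. ] 149 bb (245, 201, 23, 23)
side white 520 cen 220.8 186.3 ell 220.8 186.4 [22.1 34.6] 5 bb (209, 170, 25, 36)
side white 846 cen 281.2 167.6 ell 280.4 168.4 [32.6 53.9] 86 bb (248, 151, 52, 39)
side bun 404 cen 207.9 240.0 ell 207.9 240.0 [15.9 32.5] 89 bb (192, 232, 33, 17)
side bun 195 cen 254.9 237.0 ell 255.0 237.0 [13.8 18.6] 79 bb (246, 230, 19, 15)
side bun 140 cen 218.6 216.7 ell 218.6 216.8 [12.8 14.3] 143 bb (212, 210, 14, 15)
side board 122 cen 253.7 241.6 ell 253.7 240.9 [10.6 19.7] 88 bb (245, 235, 20, 12)
side board 525 cen 207.4 241.5 ell 207.4 241.5 [19.5 34.5] 87 bb (190, 232, 35, 20)
side board 80 cen 216.4 221.3 ell 216.5 221.1 [ 7.9 15.3] 101 bb (210, 216, 16, 10)
```

```bash
python3 - <<'E'
import cv2,numpy as np
t=cv2.imread('pics/top0.png');s=cv2.imread('pics/side0.png')
def c(im,u,v,r=20): return cv2.resize(im[v-r:v+r,u-r:u+r],(390,290) if 0 else (290,290),interpolation=cv2.INTER_LINEAR)
row1=np.hstack([c(t,176,232),c(t,273,177)]); 
row2=np.hstack([c(s,222,180),c(s,255,212)])
cv2.imwrite('pics/c1.png',np.vstack([row1,row2]))
E
```

```text
(no output)
```

View pics/c1.png

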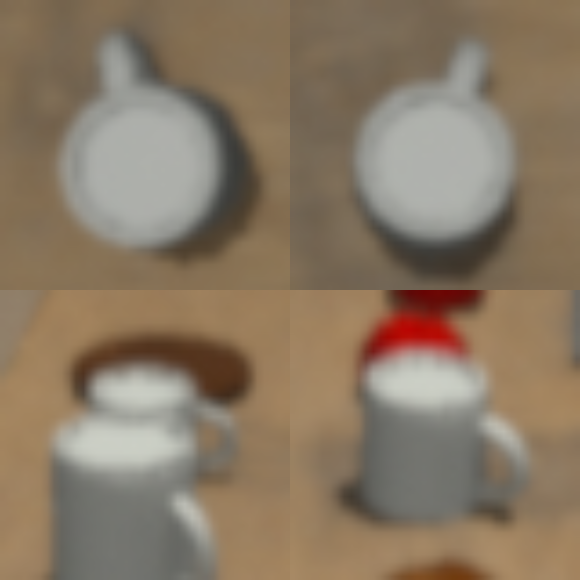

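```bash
python3 - <<'E'
from h import *
for nm,c,hn,s in (('L',(174.8,234.4),(156+120/7.25-.5,212+45/7.25-.5),(221.1,173.3)),('R',(272.6,178.8),(253+180/7.25-.5,157+50/7.25-.5),(253.1,204.3))):
    p=onz('top',*c,60); q=onz('top',*hn,32); 
    print(nm,p.round(1),'handle',q.round(1),np.degrees(np.arctan2(*(q-p)[[1,0]])),np.linalg.norm((q-p)[:2]),'side@60',onz('side',*s,60).round(1),'tri',tri(c,s))
for nm,c,s,z in (('saucerL',(135,180),(260.5,173.7),12),('saucerR',(387.2,228.9),(195.3,269.2),12),('boardL',(128.4,237.8),None,10),('boardR',(330.5,226.7),(207.7,240.7),11),('bunU',(322.7,174.1),(254.7,238.3),23),('bunD',(282.1,221.9),(218.2,217.5),23),('large',(227,231),None,88)):
    print(nm,onz('top',*c,z).round(1), onz('side',*s,z).round(1) if s else '', tri(c,s)if s else '')
E
```

```text
L [419. 210.  60.] handle [464.  224.3  32. ] 17.63721810901544 47.13699755997685 side@60 [419.2 205.7  60. ] tri (array([418.76079887, 210.44066871,  58.01492748]), np.float64(0.4312369814208046))
R [565.9 -52.8  60. ] handle [612.3 -67.7  32. ] -17.857922965385665 48.72940952056558 side@60 [565.6 -51.1  60. ] tri (array([565.74283271, -52.76508492,  60.87386481]), np.float64(0.09863140466219787))
saucerL [571.9 335.5  12. ] [571.6 336.9  12. ] (array([571.75799644, 335.22764071,  12.71367316]), np.float64(0.0844441519172121))
saucerR [ 428.  -372.4   12. ] [ 428.  -373.8   12. ] (array([ 427.85483713, -372.68281322,   11.18988611]), np.float64(0.17167581362384118))
boardL [409.2 351.3  10. ]  
boardR [ 435.4 -215.    11. ] [ 436.9 -221.5   11. ] (array([ 435.57331294, -215.65525876,    7.25270203]), np.float64(0.4985597075934845))
bunU [ 582.2 -194.8   23. ] [ 582.7 -210.2   23. ] (array([ 582.6623338 , -196.34697784,   14.58153572]), np.float64(1.2493477627726226))
bunD [449.9 -79.1  23. ] [450.8 -91.1  23. ] (array([449.48373084, -79.62400121,  16.6071559 ]), np.float64(0.8103263507453847))
large [427.5  68.4  88. ]
```

```bash
python3 - <<'E'
import cv2,numpy as np
t=cv2.imread('pics/top0.png');s=cv2.imread('pics/side0.png')
def c(im,u,v,r=20): return cv2.resize(im[v-r:v+r,u-r:u+r],(290,290),interpolation=cv2.INTER_LINEAR)
cv2.imwrite('pics/c2.png',np.vstack([np.hstack([c(t,323,174),c(t,282,222)]),np.hstack([c(s,255,238),c(s,219,217)])]))
E
```

```text
(no output)
```

View pics/c2.png

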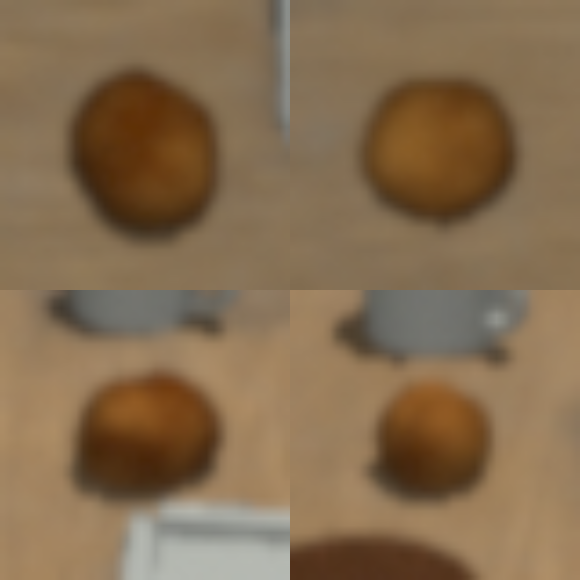

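Choices: the small cups are top (175,234) and (273,179); (227,231) is the large cup and stays. The buns are (282,222) and (322,174), both brown on bare wood; the red ones at (194,184) and (236,185) and those on the tray are excluded. Saucers are at (135,180) and (387,229), boards at (128,238) and (330,227). The crops agree. First I turn the tool so that the jaws lie across the handle of the right cup.

```bash
cat > go.py <<'E'
# python3 go.py X Y Z JAWYAW : remaining shift in tool axes and turn
import sys; from h import *
s=ctrl.read_state(); M=rot(); t=np.array([float(a) for a in sys.argv[1:4]])
d=M.T@(t-s['eef_pos']); y=np.degrees(np.arctan2(M[1,2],M[0,2]))
print('clk',round(s['clock'],2),'pos',s['eef_pos'].round(1),'jaw',y.round(1),'tilt',np.degrees(np.arccos(-M[2,0])).round(2),'w',round(s['width'],1),'F',np.round(s['force'],1),'q',s['qpos'].round(2))
print('tool shift',d.round(1),'len',np.linalg.norm(d).round(0))
tgt=np.radians(float(sys.argv[4])); zz=np.array([np.cos(tgt),np.sin(tgt),0]); xx=np.array([0,0,-1.]); T=np.c_[xx,np.cross(zz,xx),zz]
print('turn rotvec',R.from_matrix(M.T@T).as_rotvec().round(3), 'shift in final axes',(T.T@(t-s['eef_pos'])).round(1))
E
python3 -m handwheel '1 0 0 0 0.12 0 0;1 0 0 0 0.12 0 0;1 0 0 0 0.12 0 0;1 0 0 0 0.12 0 0;1 0 0 0 0.12 0 0;1 0 0 0 0 0 0'
python3 go.py 565.8 -52.8 200 -108
```

```text
clock: 0.7
eef_pos: [183.7, -620.5, 235.1]
tool_rot: [-2.545, 1.562, 1.832]
force: [0.5, 0.3, -1.0]
width: 85.3
clk 0.7 pos [ 183.7 -620.5  235.1] jaw -109.2 tilt 0.49 w 85.3 F [ 0.5  0.3 -1. ] q [ 1.12  0.64  0.21  1.53 -0.15  1.   -0.54]
tool shift [  39.   173.9 -661.6] len 685.0
turn rotvec [-0.021 -0.007  0.005] shift in final axes [  35.1  187.9 -658. ]
```

```bash
python3 -m handwheel '1 0 6 -24 -0.02 0 0;1 0 12 -45 0 0 0;1 0 12 -45 0 0 0;1 0 12 -45 0 0 0;1 0 12 -45 0 0 0;1 0 12 -45 0 0 0;1 0 12 -45 0 0 0;1 0 12 -45 0 0 0'
python3 go.py 565.8 -52.8 200 -108
```

```text
clock: 1.5
eef_pos: [372.0, -320.6, 233.3]
tool_rot: [-1.853, 1.562, 2.558]
force: [1.2, 0.1, -0.9]
width: 85.3
clk 1.5 pos [ 372.  -320.6  233.3] jaw -107.3 tilt 0.48 w 85.3 F [ 1.2  0.1 -0.9] q [ 0.51  0.42  0.2   1.95 -0.12  0.79 -1.1 ]
tool shift [  33.2  105.6 -313.2] len 332.0
turn rotvec [ 0.012 -0.002  0.008] shift in final axes [  33.3  101.6 -314.5]
```

```bash
python3 -m handwheel '1 0 15 -45 0.01 0 0.005;1 0 15 -45 0 0 0;1 5 15 -45 0 0 0;1 5 15 -45 0 0 0;1 5 15 -45 0 0 0;1 5 13 -40 0 0 0;1 5 8 -25 0 0 0;1 0 3 -10 0 0 0'
python3 go.py 565.8 -52.8 110 -108
```

```text
clock: 2.3
eef_pos: [563.7, -44.3, 208.0]
tool_rot: [-3.01, 1.565, 1.427]
force: [0.3, 0.3, -0.3]
width: 85.3
clk 2.3 pos [563.7 -44.3 208. ] jaw -105.8 tilt 0.31 w 85.3 F [ 0.3  0.3 -0.3] q [-0.08  0.55  0.16  1.8  -0.13  0.81 -1.69]
tool shift [97.9  4.4  8.1] len 98.0
turn rotvec [ 0.038 -0.005  0.001] shift in final axes [98.   4.6  7.4]
```

```bash
python3 -m handwheel '1 20 4.4 7.5 0.038 -0.005 0;1 30 0 0 0 0 0;1 30 0 0 0 0 0;1 15 0 0 0 0 0;1 0 0 0 0 0 0'
python3 go.py 565.8 -52.8 31 -108; python3 - <<'E'
from h import *
im=get_image('top');cv2.imwrite('pics/t2.png',cv2.resize(im[120:260,180:380],(800,560)))
im=get_image('side');cv2.imwrite('pics/s2.png',cv2.resize(im[110:270,170:370],(750,600)))
E
```

```text
clock: 2.8
eef_pos: [566.4, -54.9, 111.4]
tool_rot: [1.117, 1.569, -0.758]
force: [-1.7, -0.2, 0.0]
width: 85.3
clk 2.8 pos [566.4 -54.9 111.4] jaw -107.4 tilt 0.1 w 85.3 F [-1.7 -0.2  0. ] q [-0.04  0.69  0.14  1.86 -0.16  0.6  -1.68]
tool shift [80.4 -1.3 -1.9] len 80.0
turn rotvec [ 0.01   0.001 -0.002] shift in final axes [80.4 -1.2 -1.9]
```

View pics/s2.png

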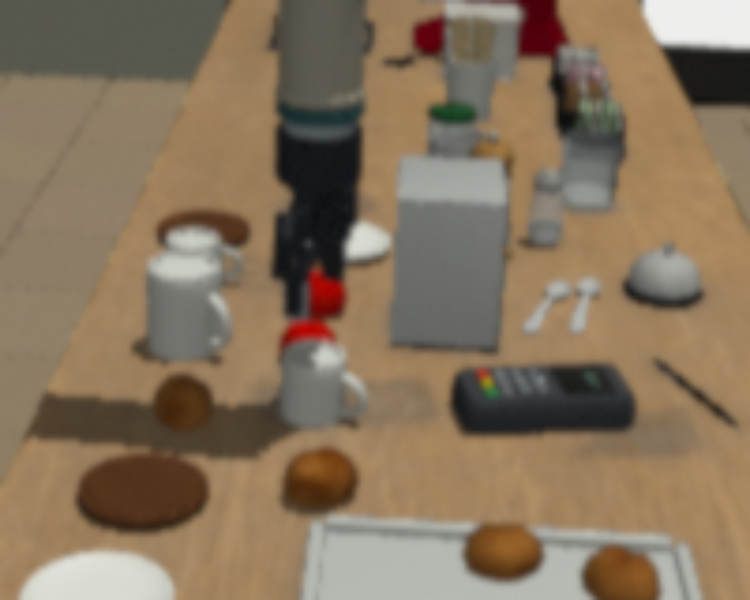

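View pics/t2.png

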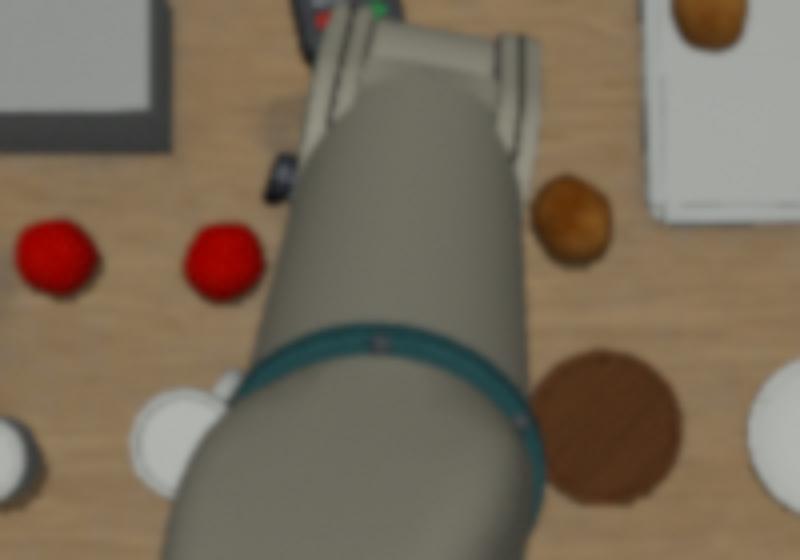

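```bash
python3 - <<'E'
from h import *
z=np.array([np.cos(np.radians(-107.4)),np.sin(np.radians(-107.4)),0])
P=[ctrl.read_state()['eef_pos']+np.array([0,0,-8+k])+e*z*50 for e in(-1,1) for k in (0,13)]
print(((proj('side',P)-[170,110])*3.75).round())
im=get_image('side');cv2.imwrite('pics/s3.png',cv2.resize(im[160:240,220:300],(600,600),interpolation=cv2.INTER_CUBIC))
E
```

```text
[[335. 290.]
 [335. 277.]
 [294. 333.]
 [295. 320.]]
```

View pics/s3.png

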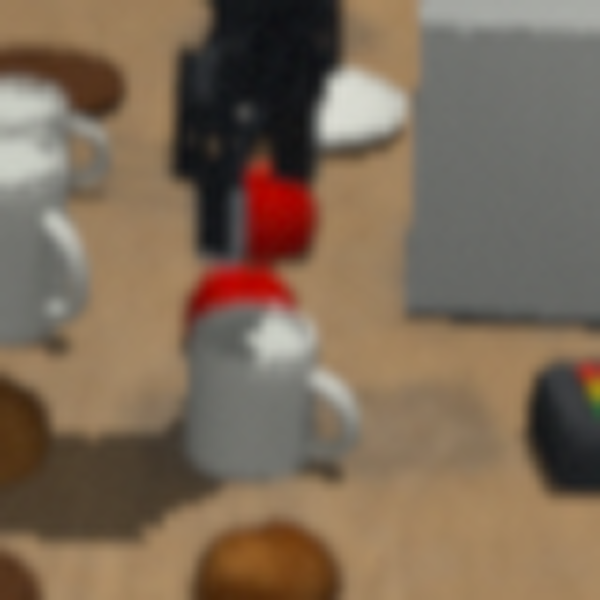

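```bash
python3 -m handwheel '1 20 -1.2 -1.9 0.01 0 0;1 20 0 0 0 0 0;1 20 0 0 0 0 0;1 16 0 0 0 0 0;1 4 0 0 0 0 0;1 0 0 0 0 0 0'
python3 go.py 565.8 -52.8 28 -108
```

```text
clock: 3.55
eef_pos: [576.4, -55.0, 41.2]
tool_rot: [1.77, 1.546, -0.115]
force: [-0.1, -0.4, 0.1]
width: 85.4
clk 3.55 pos [576.4 -55.   41.2] jaw -108.0 tilt 1.43 w 85.4 F [-0.1 -0.4  0.1] q [-0.02  0.8   0.11  1.89 -0.18  0.44 -1.67]
tool shift [ 12.9 -11.    1.3] len 17.0
turn rotvec [-0.    -0.005 -0.024] shift in final axes [ 13.2 -10.7   1.2]
```

```bash
python3 -m handwheel '1 3 -10.5 1.2 0 -0.005 -0.024;1 0 0 0 0 0 0;1 0 0 0 0 0 0'
python3 go.py 565.8 -52.8 28 -108
```

```text
clock: 3.85
eef_pos: [567.1, -53.0, 40.8]
tool_rot: [1.782, 1.568, -0.103]
force: [0.3, -0.8, 0.2]
width: 86.0
clk 3.85 pos [567.1 -53.   40.8] jaw -108.0 tilt 0.16 w 86.0 F [ 0.3 -0.8  0.2] q [-0.03  0.8   0.11  1.89 -0.18  0.45 -1.67]
tool shift [12.7 -1.3  0.2] len 13.0
turn rotvec [ 0.    -0.001 -0.003] shift in final axes [12.8 -1.3  0.2]
```

```bash
python3 -m handwheel '1 12 -1.2 0 0 0 0;1 2 0 0 0 0 0;1 0 0 0 0 0 0;-1 0 0 0 0 0 0;-1 0 0 0 0 0 0;-1 0 0 0 0 0 0;-1 0 0 0 0 0 0;-1 0 0 0 0 0 0;-1 0 0 0 0 0 0'
python3 go.py 565.8 -52.8 28 -108
```

```text
clock: 4.75
eef_pos: [566.3, -52.5, 26.8]
tool_rot: [1.831, 1.567, -0.054]
force: [-0.2, -0.2, -1.5]
width: 57.9
clk 4.75 pos [566.3 -52.5  26.8] jaw -108.0 tilt 0.23 w 57.9 F [-0.2 -0.2 -1.5] q [-0.02  0.83  0.1   1.9  -0.19  0.42 -1.67]
tool shift [-1.2 -0.4  0.4] len 1.0
turn rotvec [ 0.    -0.001 -0.004] shift in final axes [-1.2 -0.4  0.4]
```

```bash
python3 -m handwheel '-1 -5 0 0 0 0 0;-1 -15 0 0 0 0 0;-1 -25 0 0 0 0 0;-1 -25 0 0 0 0 0;-1 -25 0 0 0 0 0;-1 -25 0 0 0 0 0;-1 -10 0 0 0 0 0;-1 0 0 0 0 0 0'
python3 go.py 428 -372.6 150 -108; python3 - <<'E'
from h import *
im=get_image('side');cv2.imwrite('pics/s4.png',cv2.resize(im[110:270,170:370],(750,600)))
E
```

```text
clock: 5.55
eef_pos: [565.5, -52.6, 166.7]
tool_rot: [1.877, 1.565, -0.008]
force: [-0.5, -0.6, -1.6]
width: 57.4
clk 5.55 pos [565.5 -52.6 166.7] jaw -108.0 tilt 0.31 w 57.4 F [-0.5 -0.6 -1.6] q [-0.07  0.61  0.17  1.83 -0.15  0.71 -1.7 ]
tool shift [ 16.  -31.9 346.8] len 349.0
turn rotvec [-0.    -0.002 -0.005] shift in final axes [ 16.7 -31.9 346.8]
```

View pics/s4.png

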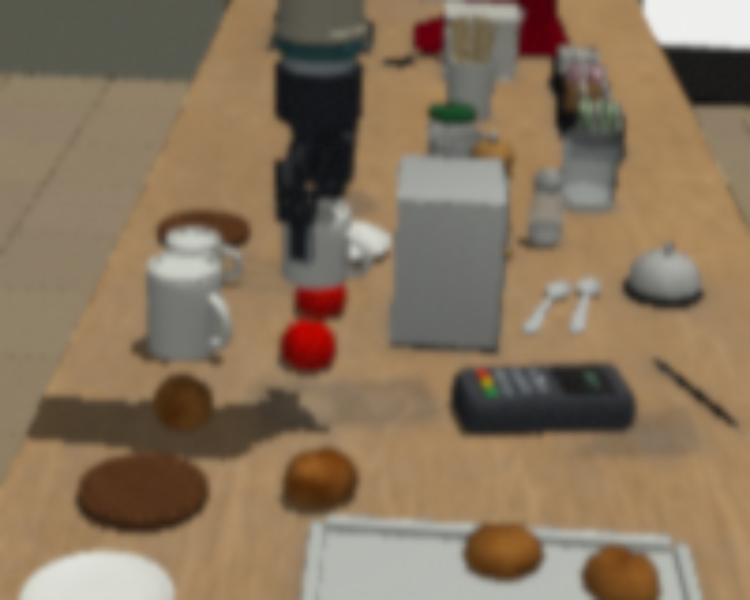

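```bash
python3 -m handwheel '-1 0 -2 15 0 0 0;-1 0 -3 30 0 0 0;-1 0 -4 40 0 0 0;-1 0 -4 45 0 0 0;-1 0 -4 45 0 0 0;-1 0 -4 45 0 0 0;-1 0 -4 45 0 0 0;-1 0 -4 40 0 0 0;-1 0 -2 25 0 0 0;-1 0 0 10 0 0 0'
python3 go.py 428 -372.6 100 -108
```

```text
clock: 6.6
eef_pos: [411.2, -380.3, 151.6]
tool_rot: [-1.618, 1.549, 2.78]
force: [-0.8, -0.3, -2.2]
width: 57.6
clk 6.6 pos [ 411.2 -380.3  151.6] jaw -108.0 tilt 1.27 w 57.6 F [-0.8 -0.3 -2.2] q [ 0.61  0.63  0.12  1.84 -0.1   0.7  -1.09]
tool shift [ 51.3  14.7 -12.4] len 55.0
turn rotvec [ 0.    -0.001  0.022] shift in final axes [ 51.6  13.6 -12.5]
```

```bash
python3 -m handwheel '-1 5 7 -7 0 0 0.011;-1 15 7 -6 0 0 0.011;-1 15 0 0 0 0 0;-1 10 0 0 0 0 0;-1 0 0 0 0 0 0;-1 0 0 0 0 0 0'
python3 go.py 428 -372.6 70 -108
```

```text
clock: 7.2
eef_pos: [429.4, -364.8, 100.3]
tool_rot: [-2.588, 1.561, 1.814]
force: [-0.6, -0.4, -1.1]
width: 57.7
clk 7.2 pos [ 429.4 -364.8  100.3] jaw -107.8 tilt 0.55 w 57.7 F [-0.6 -0.4 -1.1] q [ 0.6   0.7   0.1   1.88 -0.13  0.58 -1.1 ]
tool shift [30.2  1.2  8.1] len 31.0
turn rotvec [ 0.004 -0.008  0.005] shift in final axes [30.3  1.1  7.8]
```

```bash
python3 - <<'E'
from h import *
im=get_image('side');cv2.imwrite('pics/s5.png',cv2.resize(im[190:290,160:285],(750,600)))
im=get_image('top');cv2.imwrite('pics/t5.png',cv2.resize(im[150:270,300:450],(750,600)))
E
```

```text
(no output)
```

View pics/s5.png

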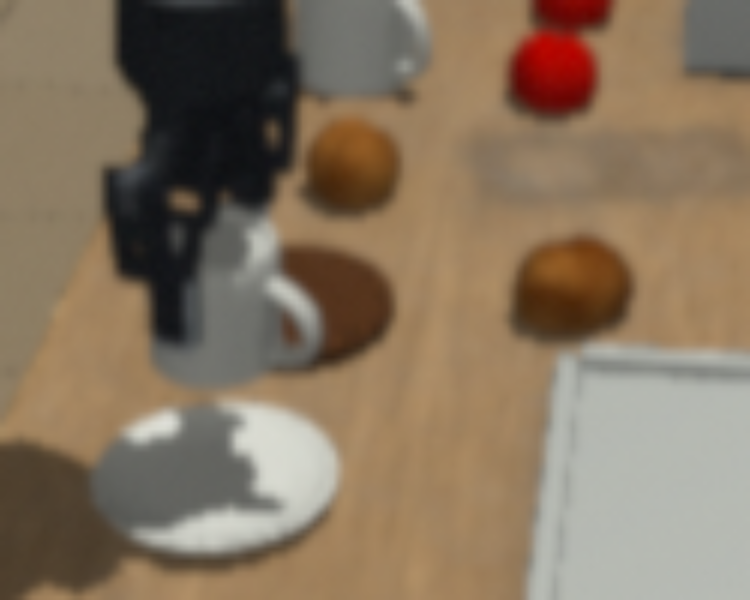

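View pics/t5.png

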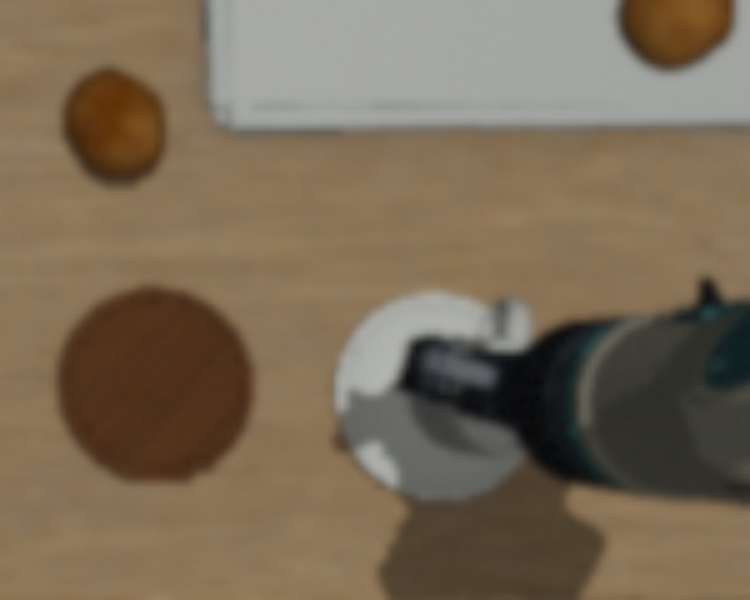

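```bash
python3 -m handwheel '-1 10 1 8 0.004 -0.008 0.005;-1 15 0 0 0 0 0;-1 12 0 0 0 0 0;-1 8 0 0 0 0 0;-1 0 0 0 0 0 0;-1 0 0 0 0 0 0'
python3 go.py 428 -372.6 35 -108
```

```text
clock: 7.9
eef_pos: [428.6, -376.9, 54.5]
tool_rot: [0.911, 1.563, -0.976]
force: [1.3, 0.1, -0.8]
width: 58.1
clk 7.9 pos [ 428.6 -376.9   54.5] jaw -108.1 tilt 0.43 w 58.1 F [ 1.3  0.1 -0.8] q [ 0.61  0.78  0.09  1.89 -0.13  0.47 -1.09]
tool shift [19.5 -2.  -4. ] len 20.0
turn rotvec [-0.003  0.005 -0.006] shift in final axes [19.5 -1.9 -3.9]
```

```bash
python3 -m handwheel '-1 8 -2 -4 -0.003 0.005 -0.006;-1 4 0 0 0 0 0;-1 0 0 0 0 0 0;-1 0 0 0 0 0 0'
python3 go.py 428 -372.6 35 -108
```

```text
clock: 8.3
eef_pos: [428.5, -372.4, 42.3]
tool_rot: [1.915, 1.57, 0.031]
force: [-0.9, -0.1, -0.9]
width: 57.7
clk 8.3 pos [ 428.5 -372.4   42.3] jaw -107.9 tilt 0.06 w 57.7 F [-0.9 -0.1 -0.9] q [ 0.61  0.8   0.08  1.89 -0.13  0.45 -1.09]
tool shift [ 7.3 -0.5  0.4] len 7.0
turn rotvec [ 0.001 -0.    -0.001] shift in final axes [ 7.3 -0.5  0.4]
```

```bash
python3 -m handwheel '-1 4 0 0 0 0 0;-1 2 0 0 0 0 0;-1 1 0 0 0 0 0;-1 0.5 0 0 0 0 0;-1 0 0 0 0 0 0'
python3 go.py 428 -372.6 35 -108
```

```text
clock: 8.8
eef_pos: [428.9, -372.8, 34.7]
tool_rot: [1.501, 1.569, -0.383]
force: [0.2, 0.7, -1.7]
width: 57.8
clk 8.8 pos [ 428.9 -372.8   34.7] jaw -107.9 tilt 0.12 w 57.8 F [ 0.2  0.7 -1.7] q [ 0.62  0.81  0.08  1.9  -0.14  0.44 -1.09]
tool shift [-0.3 -0.9  0.1] len 1.0
turn rotvec [ 0.001  0.    -0.002] shift in final axes [-0.3 -0.9  0.1]
```

No contact yet; I ease it down by fractions of a millimetre.

```bash
python3 -m handwheel '-1 0.7 0 0 0 0 0;-1 0.5 0 0 0 0 0;-1 0 0 0 0 0 0'
python3 go.py 428 -372.6 35 -108
```

```text
clock: 9.1
eef_pos: [429.0, -372.8, 34.8]
tool_rot: [1.514, 1.568, -0.37]
force: [0.6, 0.0, -1.2]
width: 57.9
clk 9.1 pos [ 429.  -372.8   34.8] jaw -107.9 tilt 0.15 w 57.9 F [ 0.6  0.  -1.2] q [ 0.62  0.81  0.08  1.9  -0.14  0.44 -1.09]
tool shift [-0.2 -1.   0.1] len 1.0
turn rotvec [ 0.001  0.    -0.003] shift in final axes [-0.2 -1.   0.1]
```

```bash
python3 -m handwheel '-1 1.5 0 0 0 0 0;-1 1 0 0 0 0 0'
python3 go.py 428 -372.6 35 -108
```

```text
clock: 9.3
eef_pos: [429.0, -372.9, 34.6]
tool_rot: [1.586, 1.568, -0.298]
force: [-1.9, 2.0, 9.6]
width: 57.8
clk 9.3 pos [ 429.  -372.9   34.6] jaw -108.0 tilt 0.18 w 57.8 F [-1.9  2.   9.6] q [ 0.62  0.81  0.08  1.9  -0.14  0.44 -1.09]
tool shift [-0.4 -1.1  0. ] len 1.0
turn rotvec [ 0.001 -0.    -0.003] shift in final axes [-0.4 -1.1  0. ]
```

Contact (force up +10 N). Release by opening, then rise.

```bash
python3 -m handwheel '-1 -0.5 0 0 0 0 0;1 0 0 0 0 0 0;1 0 0 0 0 0 0;1 0 0 0 0 0 0;1 0 0 0 0 0 0;1 0 0 0 0 0 0;1 -10 0 0 0 0 0;1 -25 0 0 0 0 0;1 -35 0 0 0 0 0;1 -40 0 0 0 0 0'
python3 go.py 418.8 210.2 200 -72
```

```text
clock: 10.3
eef_pos: [426.0, -370.6, 144.1]
tool_rot: [-2.07, 1.563, 2.328]
force: [1.0, -0.5, 0.5]
width: 85.3
clk 10.3 pos [ 426.  -370.6  144.1] jaw -108.0 tilt 0.46 w 85.3 F [ 1.  -0.5  0.5] q [ 0.59  0.64  0.12  1.85 -0.11  0.67 -1.11]
tool shift [ -52.5 -186.5 -550.4] len 584.0
turn rotvec [-0.628 -0.006  0.006] shift in final axes [ -55.9  172.6 -554.6]
```

```bash
python3 - <<'E'
from h import *
im=get_image('side');cv2.imwrite('pics/s6.png',cv2.resize(im[190:290,160:285],(750,600)))
E
```

```text
(no output)
```

View pics/s6.png

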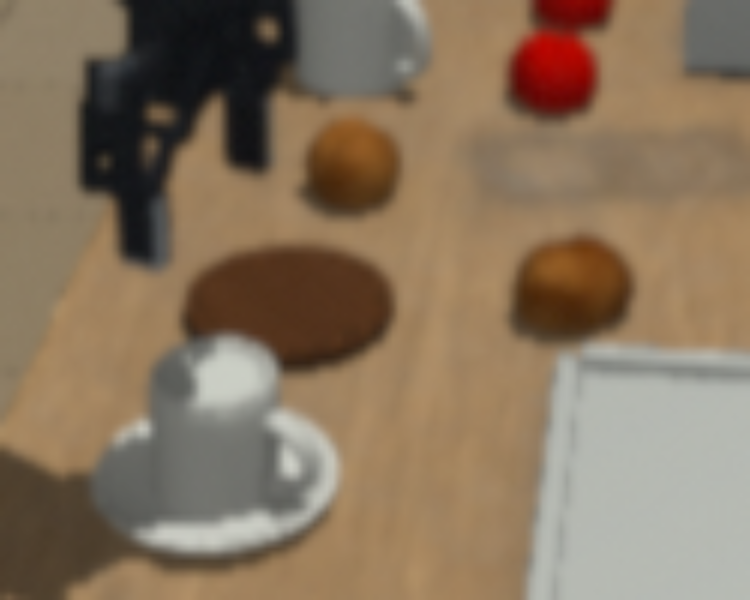

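```bash
python3 -m handwheel '1 -15 0 0 -0.13 0 0;1 -15 0 0 -0.13 0 0;1 -15 0 0 -0.13 0 0;1 -10 0 0 -0.13 0 0;1 0 0 0 -0.11 0 0;1 0 0 0 0 0 0'
python3 go.py 418.8 210.2 200 -72
```

```text
clock: 10.95
eef_pos: [430.1, -374.9, 216.1]
tool_rot: [0.499, 1.555, -0.732]
force: [0.9, -0.1, 0.2]
width: 85.4
clk 10.95 pos [ 430.1 -374.9  216.1] jaw -70.5 tilt 0.89 w 85.4 F [ 0.9 -0.1  0.2] q [ 0.71  0.53 -0.06  1.78  0.05  0.81 -0.61]
tool shift [   9.9  184.5 -555.5] len 585.0
turn rotvec [ 0.026  0.014 -0.008] shift in final axes [  16.1  170.  -560. ]
```

```bash
python3 -m handwheel '1 0 6 -20 0.026 0.014 -0.008;1 0 13 -43 0 0 0;1 0 13 -43 0 0 0;1 0 13 -43 0 0 0;1 0 13 -43 0 0 0;1 0 13 -43 0 0 0;1 0 13 -43 0 0 0;1 0 13 -43 0 0 0;1 0 13 -43 0 0 0'
python3 go.py 418.8 210.2 200 -72
```

```text
clock: 11.85
eef_pos: [428.0, 9.3, 215.8]
tool_rot: [0.331, 1.564, -0.973]
force: [2.5, -0.1, 0.3]
width: 85.5
clk 11.85 pos [428.    9.3 215.8] jaw -74.7 tilt 0.41 w 85.5 F [ 2.5 -0.1  0.3] q [-0.04  0.35 -0.07  2.13  0.05  0.65 -1.45]
tool shift [  14.5   44.2 -196.3] len 202.0
turn rotvec [-0.047  0.007 -0.002] shift in final axes [  15.8   53.3 -193.9]
```

```bash
python3 -m handwheel '1 0 11 -43 -0.047 0.007 0;1 5 12 -43 0 0 0;1 10 12 -40 0 0 0;1 0 8 -25 0 0 0;1 0 4 -12 0 0 0;1 0 0 0 0 0 0'
python3 go.py 418.8 210.2 110 -72
```

```text
clock: 12.45
eef_pos: [423.1, 193.8, 201.4]
tool_rot: [1.981, 1.563, 0.719]
force: [-0.1, 0.5, 0.9]
width: 85.8
clk 12.45 pos [423.1 193.8 201.4] jaw -72.3 tilt 0.43 w 85.8 F [-0.1  0.5  0.9] q [-0.42  0.42 -0.1   2.06  0.06  0.65 -1.82]
tool shift [ 91.5   0.3 -16.7] len 93.0
turn rotvec [-0.004 -0.003 -0.007] shift in final axes [ 91.4   1.  -17. ]
```

```bash
python3 -m handwheel '1 10 0.5 -10 -0.004 -0.003 -0.007;1 25 0.5 -6 0 0 0;1 30 0 0 0 0 0;1 20 0 0 0 0 0;1 0 0 0 0 0 0;1 0 0 0 0 0 0'
python3 go.py 418.8 210.2 26 -72
```

```text
clock: 13.05
eef_pos: [419.8, 206.3, 112.7]
tool_rot: [-0.231, 1.568, -1.502]
force: [-0.6, -0.2, -0.6]
width: 85.4
clk 13.05 pos [419.8 206.3 112.7] jaw -72.8 tilt 0.17 w 85.4 F [-0.6 -0.2 -0.6] q [-0.47  0.59 -0.07  2.13  0.1   0.43 -1.89]
tool shift [86.7  0.3 -4.3] len 87.0
turn rotvec [-0.014  0.003  0.001] shift in final axes [86.7  0.3 -4. ]
```

```bash
python3 -m handwheel '1 8 0.3 -4 -0.014 0.003 0;1 15 0 0 0 0 0;1 15 0 0 0 0 0;1 10 0 0 0 0 0;1 0 0 0 0 0 0;1 0 0 0 0 0 0'
python3 go.py 418.8 210.2 26 -72
```

```text
clock: 13.65
eef_pos: [422.4, 211.7, 66.3]
tool_rot: [1.845, 1.562, 0.587]
force: [1.4, -0.4, 0.0]
width: 85.3
clk 13.65 pos [422.4 211.7  66.3] jaw -72.1 tilt 0.5 w 85.3 F [ 1.4 -0.4  0. ] q [-0.49  0.68 -0.06  2.15  0.11  0.31 -1.89]
tool shift [40.3 -4.2  0.4] len 41.0
turn rotvec [-0.001 -0.002 -0.008] shift in final axes [40.3 -3.9  0.3]
```

```bash
python3 - <<'E'
from h import *
im=get_image('side');cv2.imwrite('pics/s7.png',cv2.resize(im[130:230,180:305],(750,600)))
E
```

```text
(no output)
```

View pics/s7.png

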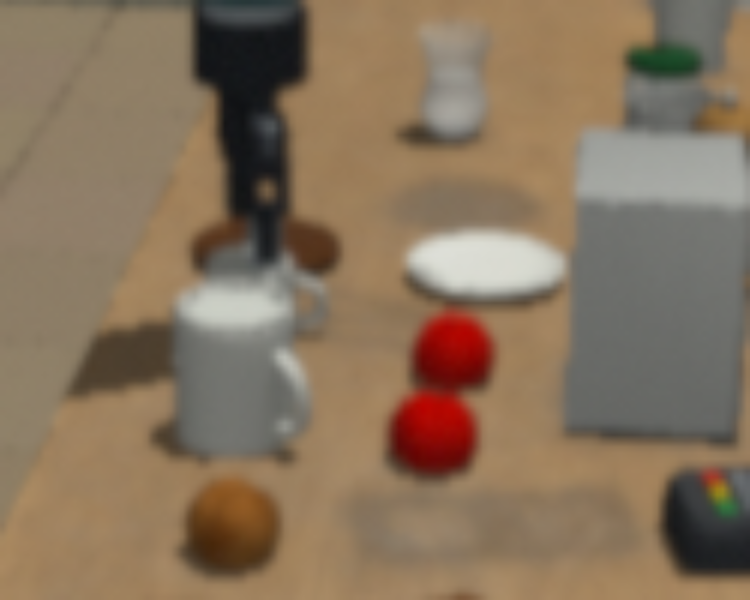

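```bash
python3 -m handwheel '1 10 -4 0.4 0 -0.002 -0.008;1 12 0 0 0 0 0;1 8 0 0 0 0 0;1 0 0 0 0 0 0;1 0 0 0 0 0 0'
python3 go.py 418.8 210.2 30 -72
```

```text
clock: 14.2
eef_pos: [419.1, 210.5, 34.6]
tool_rot: [1.935, 1.569, 0.677]
force: [0.4, 0.7, -0.5]
width: 85.3
clk 14.2 pos [419.1 210.5  34.6] jaw -72.1 tilt 0.1 w 85.3 F [ 0.4  0.7 -0.5] q [-0.49  0.74 -0.05  2.16  0.15  0.24 -1.93]
tool shift [ 4.6 -0.4  0.2] len 5.0
turn rotvec [-0.001 -0.001 -0.002] shift in final axes [ 4.6 -0.4  0.2]
```

```bash
python3 -m handwheel '-1 0 0 0 0 0 0;-1 0 0 0 0 0 0;-1 0 0 0 0 0 0;-1 0 0 0 0 0 0;-1 0 0 0 0 0 0;-1 0 0 0 0 0 0;-1 -5 0 0 0 0 0;-1 -15 0 0 0 0 0'
python3 go.py 571.8 335.4 150 -72
```

```text
clock: 15.0
eef_pos: [418.3, 210.0, 55.1]
tool_rot: [-2.021, 1.57, 3.005]
force: [-0.4, 0.6, -1.0]
width: 57.0
clk 15.0 pos [418.3 210.   55.1] jaw -72.0 tilt 0.02 w 57.0 F [-0.4  0.6 -1. ] q [-0.48  0.7  -0.07  2.16  0.15  0.29 -1.93]
tool shift [-95.  184.6 -71.9] len 220.0
turn rotvec [-0.001 -0.     0.   ] shift in final axes [-94.9 184.7 -71.8]
```

```bash
python3 -m handwheel '-1 -25 0 0 0 0 0;-1 -30 0 0 0 0 0;-1 -25 10 -4 0 0 0;-1 -10 25 -10 0 0 0;-1 0 38 -15 0 0 0;-1 0 38 -15 0 0 0;-1 0 38 -15 0 0 0;-1 0 22 -8 0 0 0;-1 0 10 -3 0 0 0;-1 0 0 0 0 0 0'
python3 go.py 571.8 335.4 100 -72
```

```text
clock: 16.0
eef_pos: [571.8, 334.5, 152.1]
tool_rot: [-1.408, 1.569, -2.667]
force: [-0.8, -0.6, -1.3]
width: 56.8
clk 16.0 pos [571.8 334.5 152.1] jaw -72.1 tilt 0.09 w 56.8 F [-0.8 -0.6 -1.3] q [-0.51  0.74 -0.11  1.56  0.1   0.85 -1.91]
tool shift [52.1  0.3 -0.9] len 52.0
turn rotvec [-0.002  0.     0.002] shift in final axes [52.1  0.2 -0.8]
```

```bash
python3 -m handwheel '-1 15 0 -1 0 0 0;-1 25 0 0 0 0 0;-1 25 0 0 0 0 0;-1 15 0 0 0 0 0;-1 5 0 0 0 0 0;-1 0 0 0 0 0 0'
python3 go.py 571.8 335.4 43 -72
```

```text
clock: 16.6
eef_pos: [566.0, 331.2, 61.3]
tool_rot: [-1.285, 1.561, -2.544]
force: [-0.1, -0.4, -1.2]
width: 57.0
clk 16.6 pos [566.  331.2  61.3] jaw -72.2 tilt 0.54 w 57.0 F [-0.1 -0.4 -1.2] q [-0.52  0.86 -0.1   1.62  0.12  0.68 -1.93]
tool shift [18.2  7.  -2.2] len 20.0
turn rotvec [-0.003  0.003  0.009] shift in final axes [18.3  6.8 -2.2]
```

```bash
python3 - <<'E'
from h import *
im=get_image('side');cv2.imwrite('pics/s8.png',cv2.resize(im[120:220,200:325],(750,600)))
im=get_image('top');cv2.imwrite('pics/t8.png',cv2.resize(im[110:230,80:230],(750,600)))
E
```

```text
(no output)
```

View pics/s8.png

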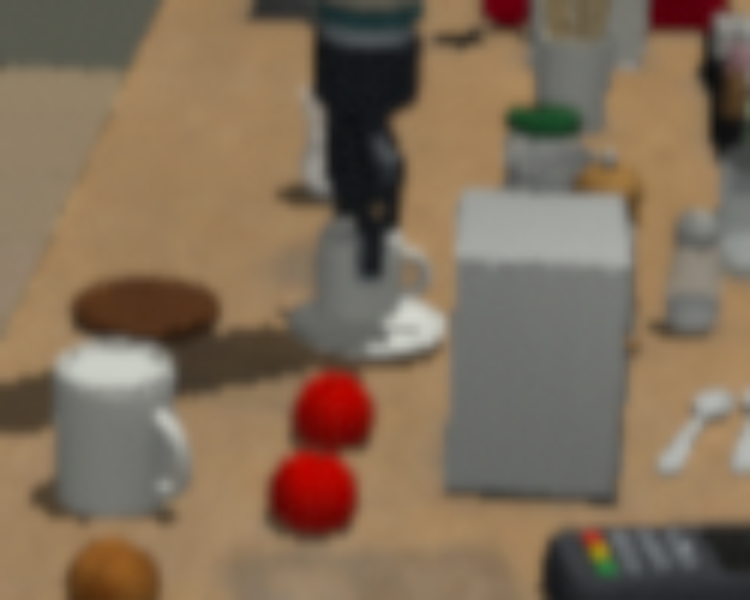

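View pics/t8.png

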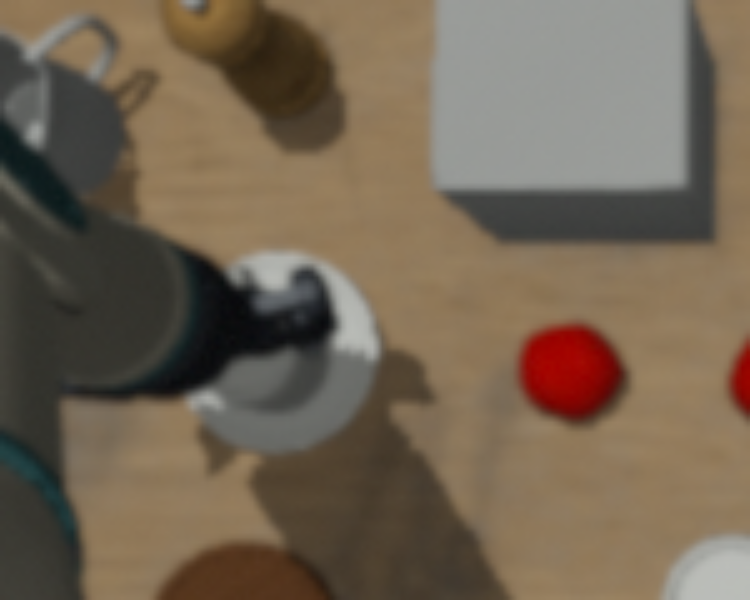

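```bash
python3 -m handwheel '-1 4 7 -2 -0.003 0.003 0.009;-1 4 0 0 0 0 0;-1 3 0 0 0 0 0;-1 0 0 0 0 0 0;-1 0 0 0 0 0 0'
python3 go.py 571.8 335.4 43 -72
```

```text
clock: 17.2
eef_pos: [575.8, 337.7, 54.0]
tool_rot: [1.865, 1.561, 0.609]
force: [-0.4, -0.6, -1.0]
width: 57.2
clk 17.2 pos [575.8 337.7  54. ] jaw -72.0 tilt 0.56 w 57.2 F [-0.4 -0.6 -1. ] q [-0.52  0.87 -0.1   1.6   0.12  0.66 -1.93]
tool shift [11.  -4.6  1. ] len 12.0
turn rotvec [ 0.    -0.003 -0.009] shift in final axes [11.  -4.5  0.9]
```

```bash
python3 -m handwheel '-1 3 -4.2 1 0 -0.003 -0.009;-1 3 0 0 0 0 0;-1 2 0 0 0 0 0;-1 0 0 0 0 0 0;-1 0 0 0 0 0 0'
python3 go.py 571.8 335.4 43 -72
```

```text
clock: 17.7
eef_pos: [571.6, 335.1, 45.3]
tool_rot: [-0.953, 1.57, -2.209]
force: [0.1, 0.5, -1.2]
width: 57.2
clk 17.7 pos [571.6 335.1  45.3] jaw -72.0 tilt 0.05 w 57.2 F [ 0.1  0.5 -1.2] q [-0.52  0.88 -0.09  1.61  0.12  0.66 -1.93]
tool shift [ 2.3  0.3 -0.2] len 2.0
turn rotvec [0.    0.001 0.001] shift in final axes [ 2.3  0.3 -0.2]
```

```bash
python3 -m handwheel '-1 1.5 0 0 0 0 0;-1 1 0 0 0 0 0;-1 0.7 0 0 0 0 0'
python3 go.py 571.8 335.4 43 -72
```

```text
clock: 18.0
eef_pos: [571.7, 335.2, 43.3]
tool_rot: [-0.82, 1.57, -2.076]
force: [-2.2, -0.9, 6.3]
width: 57.0
clk 18.0 pos [571.7 335.2  43.3] jaw -72.0 tilt 0.04 w 57.0 F [-2.2 -0.9  6.3] q [-0.52  0.89 -0.09  1.61  0.12  0.65 -1.93]
tool shift [ 0.3  0.1 -0.1] len 0.0
turn rotvec [0.    0.    0.001] shift in final axes [ 0.3  0.1 -0.1]
```

```bash
python3 -m handwheel '1 0 0 0 0 0 0;1 0 0 0 0 0 0;1 0 0 0 0 0 0;1 0 0 0 0 0 0;1 0 0 0 0 0 0;1 -10 0 0 0 0 0;1 -25 0 0 0 0 0;1 -35 0 0 0 0 0;1 -40 0 0 0 0 0;1 -30 0 0 0 0 0'
python3 go.py 450 -79.2 200 -100;python3 - <<'E'
from h import *
im=get_image('side');cv2.imwrite('pics/s9.png',cv2.resize(im[120:220,200:325],(750,600)))
E
```

```text
clock: 19.0
eef_pos: [569.4, 333.9, 185.1]
tool_rot: [-1.298, 1.561, -2.554]
force: [1.4, 0.8, -0.7]
width: 85.2
clk 19.0 pos [569.4 333.9 185.1] jaw -72.0 tilt 0.54 w 85.2 F [ 1.4  0.8 -0.7] q [-0.51  0.71 -0.12  1.53  0.09  0.92 -1.91]
tool shift [ -11.8 -241.5  355.9] len 430.0
turn rotvec [0.489 0.005 0.008] shift in final axes [-14.9 -45.8 427.5]
```

View pics/s9.png

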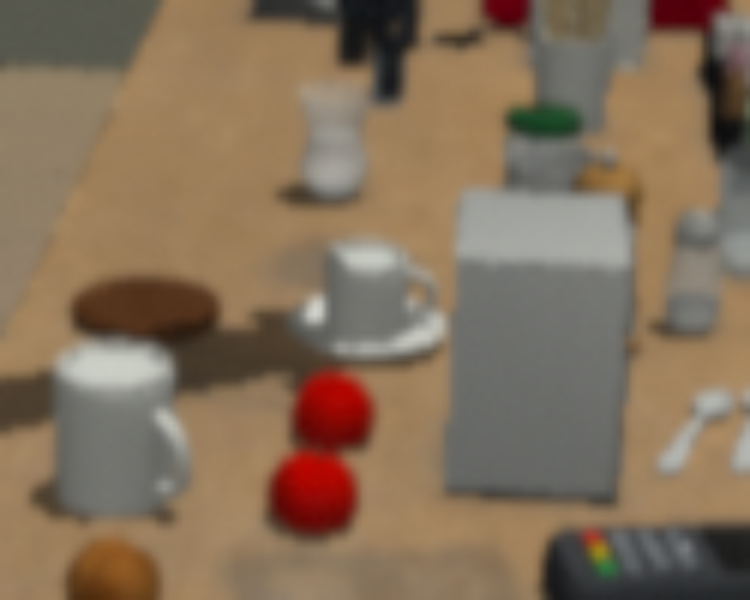

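```bash
python3 -m handwheel '1 -5 -12 18 0 0 0;1 -5 -25 37 0 0 0;1 -5 -27 40 0 0 0;1 0 -27 40 0 0 0;1 0 -27 40 0 0 0;1 0 -27 40 0 0 0;1 0 -27 40 0 0 0;1 0 -27 40 0 0 0;1 0 -22 33 0 0 0;1 0 -10 15 0 0 0'
python3 go.py 450 -79.2 200 -100
```

```text
clock: 20.05
eef_pos: [458.4, -70.0, 211.1]
tool_rot: [1.685, 1.551, 0.437]
force: [-0.1, 0.5, 0.8]
width: 85.7
clk 20.05 pos [458.4 -70.  211.1] jaw -71.5 tilt 1.12 w 85.7 F [-0.1  0.5  0.8] q [ 0.21  0.4  -0.15  2.06  0.08  0.66 -1.24]
tool shift [ 10.9 -11.1   6.1] len 17.0
turn rotvec [ 0.497 -0.007 -0.019] shift in final axes [11.1 -6.7 10.5]
```

```bash
python3 -m handwheel '1 10 -6 3 0.12 -0.007 -0.019;1 15 -4 3 0.12 0 0;1 20 0 0 0.12 0 0;1 20 0 0 0.12 0 0;1 15 0 0 0.02 0 -0.04;1 5 0 0 0 0 -0.05;1 0 0 0 0 0 0;1 0 0 0 0 0 0'
python3 go.py 450 -79.2 80 -100
```

```text
clock: 20.85
eef_pos: [451.0, -85.5, 128.2]
tool_rot: [-1.5, 1.49, 3.002]
force: [0.2, -0.2, 0.7]
width: 85.3
clk 20.85 pos [451.  -85.5 128.2] jaw -102.0 tilt 4.63 w 85.3 F [ 0.2 -0.2  0.7] q [ 0.12  0.58  0.02  2.07 -0.02  0.58 -1.64]
tool shift [48.2  1.6 -6.2] len 49.0
turn rotvec [-0.036  0.004  0.081] shift in final axes [48.2 -2.1 -6. ]
```

```bash
python3 -m handwheel '1 15 0.5 -6 -0.03 0 0;1 25 0.5 0 0 0 0;1 15 0.5 0 0 0 0;1 0 0 0 0 0 0;1 0 0 0 0 0 0'
python3 go.py 450 -79.2 15 -100; python3 - <<'E'
from h import *
im=get_image('side');cv2.imwrite('pics/s10.png',cv2.resize(im[150:250,180:305],(750,600)))
E
```

```text
clock: 21.35
eef_pos: [451.2, -79.2, 76.1]
tool_rot: [-1.54, 1.501, 2.994]
force: [0.6, -0.3, -0.4]
width: 85.3
clk 21.35 pos [451.2 -79.2  76.1] jaw -100.2 tilt 3.98 w 85.3 F [ 0.6 -0.3 -0.4] q [ 0.11  0.67  0.    2.11 -0.01  0.43 -1.63]
tool shift [61.   3.1  0.1] len 61.0
turn rotvec [-0.004  0.002  0.069] shift in final axes [61.1 -1.2  0.2]
```

View pics/s10.png

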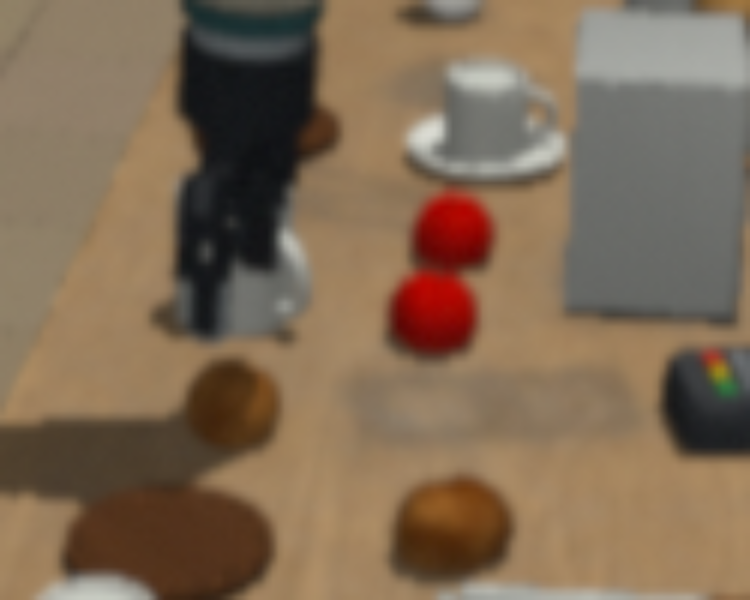

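```bash
python3 -m handwheel '1 12 1 0 0 0 -0.02;1 15 1 0 0 0 0;1 15 1 0 0 0 0;1 10 0 0 0 0 0;1 0 0 0 0 0 0;1 0 0 0 0 0 0'
python3 go.py 450 -79.2 15 -100
```

```text
clock: 22.0
eef_pos: [453.8, -79.8, 24.1]
tool_rot: [-1.55, 1.487, 2.984]
force: [-0.2, -0.3, -0.1]
width: 85.1
clk 22.0 pos [453.8 -79.8  24.1] jaw -100.2 tilt 4.79 w 85.1 F [-0.2 -0.3 -0.1] q [ 0.12  0.78 -0.    2.11 -0.01  0.34 -1.62]
tool shift [ 9.4 -3.1  0.1] len 10.0
turn rotvec [-0.004  0.002  0.084] shift in final axes [ 9.1 -3.9  0.1]
```

```bash
python3 -m handwheel '1 5 -3.5 0 0 0 0;1 4 0 0 0 0 0;1 0 0 0 0 0 0;1 0 0 0 0 0 0'
python3 go.py 450 -79.2 15 -100
```

```text
clock: 22.4
eef_pos: [450.1, -79.1, 15.9]
tool_rot: [-1.551, 1.489, 2.983]
force: [-0.0, -0.8, -0.2]
width: 85.3
clk 22.4 pos [450.1 -79.1  15.9] jaw -100.2 tilt 4.67 w 85.3 F [-0.  -0.8 -0.2] q [ 0.12  0.79 -0.    2.12 -0.01  0.31 -1.63]
tool shift [0.9 0.  0.1] len 1.0
turn rotvec [-0.004  0.001  0.082] shift in final axes [ 0.9 -0.1  0.1]
```

```bash
python3 -m handwheel '-1 0.5 0 0 0 0 0;-1 0 0 0 0 0 0;-1 0 0 0 0 0 0;-1 0 0 0 0 0 0;-1 0 0 0 0 0 0;-1 0 0 0 0 0 0;-1 0 0 0 0 0 0'
python3 go.py 409.2 351.3 200 -100
python3 -m handwheel '-1 -5 0 0 0 0 0;-1 -15 0 0 0 0 0;-1 -25 0 0 0 0 0;-1 -35 0 0 0 0 0;-1 -40 0 0 0 0 0;-1 -30 0 0 0 0 0;-1 -10 0 0 0 0 0;-1 0 0 0 0 0 0'
python3 go.py 409.2 351.3 200 -100
python3 - <<'E'
from h import *
im=get_image('side');cv2.imwrite('pics/s11.png',cv2.resize(im[110:250,180:355],(750,600)))
E
```

```text
clock: 23.1
eef_pos: [450.8, -79.1, 17.1]
tool_rot: [-1.553, 1.491, 2.98]
force: [0.2, 0.0, -0.5]
width: 55.7
clk 23.1 pos [450.8 -79.1  17.1] jaw -100.3 tilt 4.55 w 55.7 F [ 0.2  0.  -0.5] q [ 0.12  0.79 -0.    2.12 -0.01  0.31 -1.63]
tool shift [-173.6 -131.8 -415.9] len 470.0
turn rotvec [-0.005  0.001  0.079] shift in final axes [-182.9 -115.8 -416.7]
clock: 23.9
eef_pos: [462.8, -81.2, 183.4]
tool_rot: [-1.552, 1.488, 2.982]
force: [0.6, -0.5, -0.4]
width: 55.9
clk 23.9 pos [462.8 -81.2 183.4] jaw -100.3 tilt 4.72 w 55.9 F [ 0.6 -0.5 -0.4] q [ 0.11  0.5   0.01  2.   -0.01  0.73 -1.62]
tool shift [  -6.5 -130.8 -416. ] len 436.0
turn rotvec [-0.005  0.001  0.082] shift in final axes [ -16.6 -127.9 -416.6]
```

View pics/s11.png

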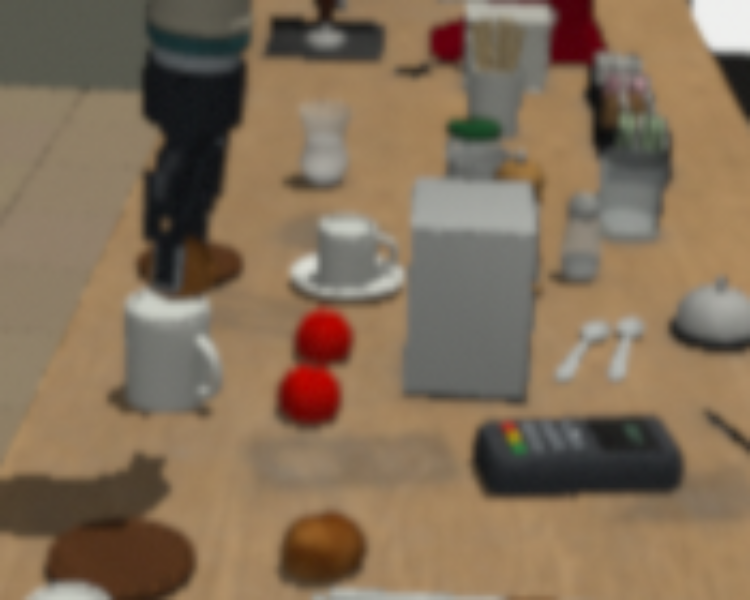

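```bash
python3 -m handwheel '-1 0 -5 -15 0 0 0;-1 0 -9 -30 0 0 0;-1 0 -13 -42 0 0 0;-1 0 -13 -42 0 0 0;-1 0 -13 -42 0 0 0;-1 0 -13 -42 0 0 0;-1 0 -13 -42 0 0 0;-1 0 -13 -42 0 0 0;-1 0 -13 -42 0 0 0;-1 0 -12 -38 0 0 0'
python3 go.py 409.2 351.3 120 -100
```

```text
clock: 24.95
eef_pos: [401.3, 325.6, 180.0]
tool_rot: [-1.433, 1.463, 3.091]
force: [0.7, 0.4, -1.1]
width: 55.7
clk 24.95 pos [401.3 325.6 180. ] jaw -100.7 tilt 6.17 w 55.7 F [ 0.7  0.4 -1.1] q [-0.67  0.56 -0.03  1.88 -0.08  0.79 -2.39]
tool shift [ 58.9   9.3 -27.6] len 66.0
turn rotvec [-0.013  0.014  0.107] shift in final axes [ 60.    3.3 -26.7]
```

```bash
python3 -m handwheel '-1 5 4 -15 -0.01 0.012 0.027;-1 15 4 -12 0 0 0;-1 20 0 0 0 0 0;-1 15 0 0 0 0 0;-1 5 0 0 0 0 0;-1 0 0 0 0 0 0;-1 0 0 0 0 0 0'
python3 go.py 409.2 351.3 60 -100
```

```text
clock: 25.65
eef_pos: [392.5, 364.8, 109.3]
tool_rot: [-1.498, 1.476, 3.057]
force: [-0.1, 0.1, -0.3]
width: 55.8
clk 25.65 pos [392.5 364.8 109.3] jaw -99.0 tilt 5.46 w 55.8 F [-0.1  0.1 -0.3] q [-0.73  0.68 -0.04  1.89 -0.08  0.64 -2.42]
tool shift [47.4 23.2 10.4] len 54.0
turn rotvec [0.017 0.008 0.095] shift in final axes [49.3 18.8 10.4]
```

```bash
python3 -m handwheel '-1 0 12 5 0.017 0.008 0.015;-1 8 11 5 0 0 0;-1 15 0 0 0 0 0;-1 10 0 0 0 0 0;-1 0 0 0 0 0 0;-1 0 0 0 0 0 0'
python3 go.py 410 351.3 40 -100
```

```text
clock: 26.25
eef_pos: [417.6, 348.3, 74.6]
tool_rot: [-1.612, 1.498, 2.919]
force: [0.7, 0.1, -0.5]
width: 56.0
clk 26.25 pos [417.6 348.3  74.6] jaw -100.4 tilt 4.17 w 56.0 F [ 0.7  0.1 -0.5] q [-0.69  0.74 -0.03  1.9  -0.07  0.55 -2.4 ]
tool shift [35.1 -5.5 -1.4] len 36.0
turn rotvec [-0.007 -0.003  0.073] shift in final axes [34.6 -8.  -1.6]
```

```bash
python3 -m handwheel '-1 5 -3 -1 0 0 -0.008;-1 10 -2 0 0 0 0;-1 10 0 0 0 0 0;-1 6 0 0 0 0 0;-1 0 0 0 0 0 0;-1 0 0 0 0 0 0'
python3 go.py 410 351.3 30 -100; python3 - <<'E'
from h import *
im=get_image('side');cv2.imwrite('pics/s12.png',cv2.resize(im[130:190,180:260],(800,600)))
im=get_image('top');cv2.imwrite('pics/t12.png',cv2.resize(im[190:270,80:180],(750,600)))
E
```

```text
clock: 26.85
eef_pos: [410.0, 351.6, 41.9]
tool_rot: [-1.62, 1.49, 2.912]
force: [0.1, 0.6, -0.2]
width: 55.5
clk 26.85 pos [410.  351.6  41.9] jaw -100.4 tilt 4.64 w 55.5 F [ 0.1  0.6 -0.2] q [-0.69  0.79 -0.04  1.92 -0.08  0.48 -2.4 ]
tool shift [11.9  1.   0.4] len 12.0
turn rotvec [-0.006 -0.004  0.081] shift in final axes [11.9  0.   0.3]
```

View pics/s12.png

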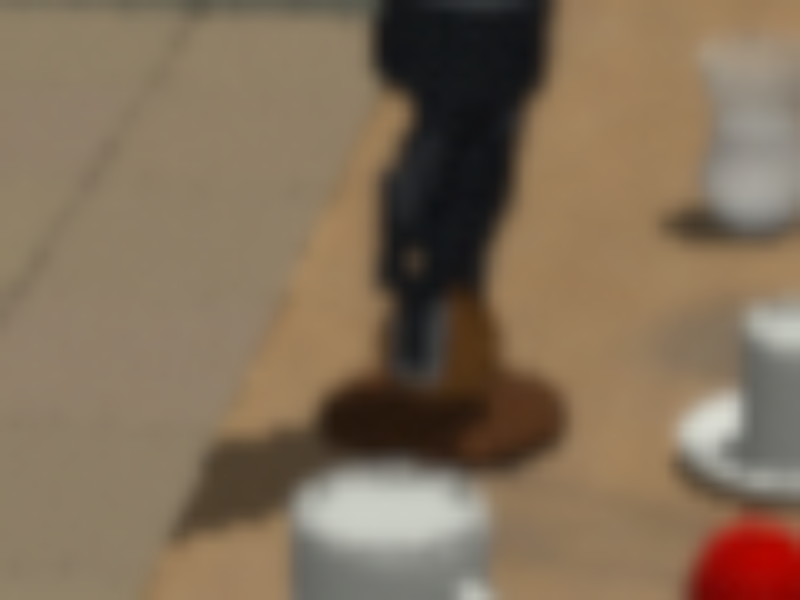

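View pics/t12.png

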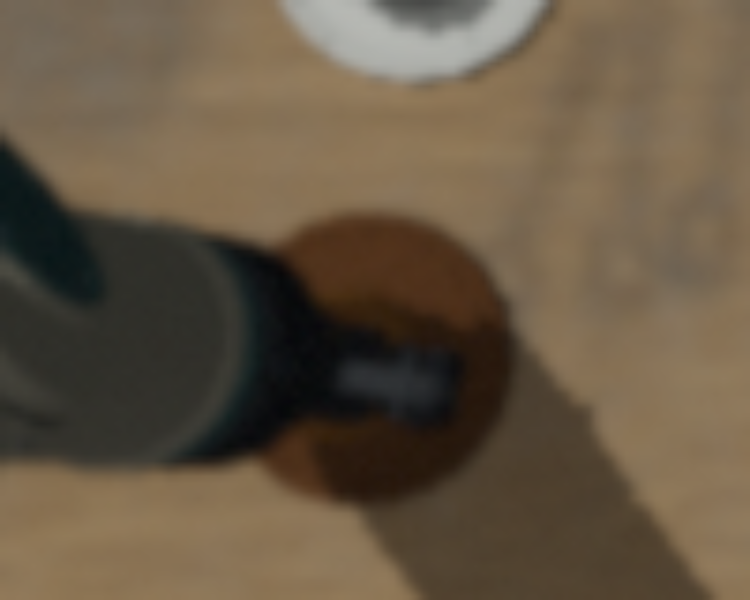

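```bash
python3 -m handwheel '-1 5 0.4 0 0 0 0;-1 3 0 0 0 0 0;-1 1.5 0 0 0 0 0;-1 1 0 0 0 0 0'
python3 go.py 410 351.3 29 -100
```

```text
clock: 27.35
eef_pos: [410.4, 352.2, 31.7]
tool_rot: [-1.643, 1.491, 2.888]
force: [-0.0, -0.4, -0.8]
width: 55.7
clk 27.35 pos [410.4 352.2  31.7] jaw -100.4 tilt 4.56 w 55.7 F [-0.  -0.4 -0.8] q [-0.69  0.81 -0.04  1.92 -0.08  0.46 -2.4 ]
tool shift [ 2.7 -0.   1. ] len 3.0
turn rotvec [-0.006 -0.006  0.079] shift in final axes [ 2.7 -0.2  1. ]
```

```bash
python3 -m handwheel '-1 1.5 0 1 0 0 0;-1 1 0 0 0 0 0;-1 1 0 0 0 0 0'
python3 go.py 410 351.3 29 -100
```

```text
clock: 27.65
eef_pos: [410.1, 351.2, 28.6]
tool_rot: [-1.645, 1.491, 2.887]
force: [-1.1, -1.1, 16.2]
width: 55.3
clk 27.65 pos [410.1 351.2  28.6] jaw -100.4 tilt 4.55 w 55.3 F [-1.1 -1.1 16.2] q [-0.69  0.81 -0.04  1.93 -0.08  0.45 -2.4 ]
tool shift [-0.4 -0.2 -0.1] len 0.0
turn rotvec [-0.006 -0.006  0.079] shift in final axes [-0.4 -0.1 -0.1]
```

```bash
python3 -m handwheel '-1 -0.6 0 0 0 0 0;1 0 0 0 0 0 0;1 0 0 0 0 0 0;1 0 0 0 0 0 0;1 0 0 0 0 0 0;1 0 0 0 0 0 0;1 -10 0 0 0 0 0;1 -25 0 0 0 0 0;1 -35 0 0 0 0 0;1 -40 0 0 0 0 0'
python3 go.py 582.2 -194.8 200 -68
python3 - <<'E'
from h import *
im=get_image('side');cv2.imwrite('pics/s13.png',cv2.resize(im[130:190,180:260],(800,600)))
E
```

```text
clock: 28.65
eef_pos: [415.6, 346.8, 138.9]
tool_rot: [-1.542, 1.484, 2.99]
force: [0.4, -0.1, -0.3]
width: 85.3
clk 28.65 pos [415.6 346.8 138.9] jaw -100.3 tilt 4.97 w 85.3 F [ 0.4 -0.1 -0.3] q [-0.69  0.64 -0.03  1.86 -0.07  0.7  -2.4 ]
tool shift [-82.2 254.9 503.1] len 570.0
turn rotvec [-0.564 -0.022  0.085] shift in final axes [-61.1 -48.4 564.6]
```

View pics/s13.png

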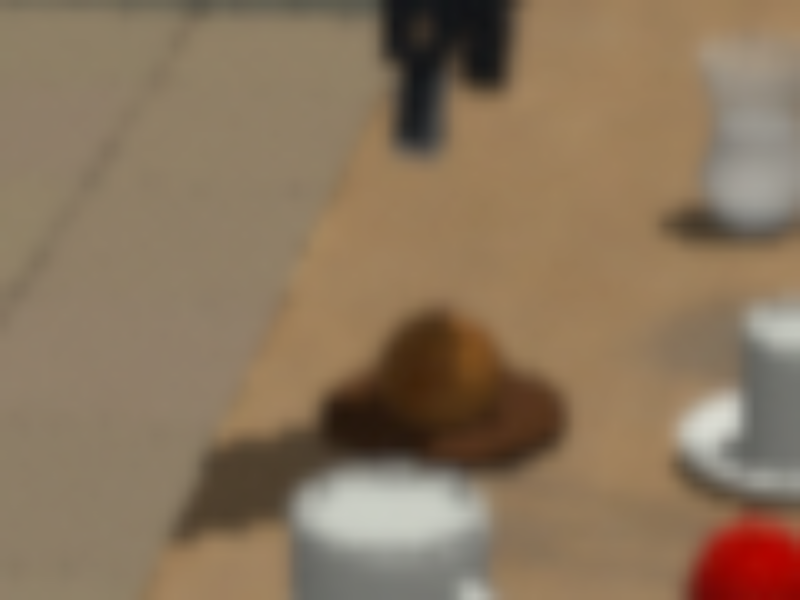

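```bash
python3 -m handwheel '1 -15 0 0 -0.1 0 0.05;1 -15 0 0 -0.13 -0.02 0.03;1 -15 0 0 -0.13 0 0;1 -10 0 0 -0.13 0 0;1 0 0 0 -0.07 0 0;1 0 0 0 0 0 0'
python3 go.py 582.2 -194.8 200 -68
```

```text
clock: 29.3
eef_pos: [423.1, 349.6, 210.3]
tool_rot: [1.105, 1.555, -0.066]
force: [0.1, -0.9, 0.1]
width: 85.2
clk 29.3 pos [423.1 349.6 210.3] jaw -67.1 tilt 0.93 w 85.2 F [ 0.1 -0.9  0.1] q [-0.66  0.52 -0.14  1.84  0.11  0.78 -2.03]
tool shift [ 13.4 -65.5 563.3] len 567.0
turn rotvec [ 0.016  0.007 -0.015] shift in final axes [ 10.3 -56.4 564.4]
```

```bash
python3 -m handwheel '1 0 -2 20 0.016 0.007 -0.015;1 0 -4 40 0 0 0;1 0 -4 43 0 0 0;1 0 -5 43 0 0 0;1 0 -5 43 0 0 0;1 0 -5 43 0 0 0;1 0 -5 43 0 0 0;1 0 -5 43 0 0 0;1 0 -5 43 0 0 0;1 0 -5 43 0 0 0'
python3 go.py 582.2 -194.8 200 -68
```

```text
clock: 30.3
eef_pos: [532.7, -48.3, 210.2]
tool_rot: [2.583, 1.565, 1.389]
force: [0.6, 0.1, 0.3]
width: 85.4
clk 30.3 pos [532.7 -48.3 210.2] jaw -68.4 tilt 0.36 w 85.4 F [0.6 0.1 0.3] q [ 0.14  0.5  -0.14  1.87  0.09  0.77 -1.24]
tool shift [  9.4  -7.9 154.5] len 155.0
turn rotvec [-0.007 -0.005 -0.003] shift in final axes [ 10.2  -9.  154.4]
```

```bash
python3 -m handwheel '1 0 -3 43 -0.007 -0.005 -0.003;1 0 -2 40 0 0 0;1 5 -1 30 0 0 0;1 10 -1 20 0 0 0;1 20 0 10 0 0 0;1 20 0 0 0 0 0;1 0 0 0 0 0 0'
python3 go.py 582.2 -194.8 90 -68
```

```text
clock: 31.0
eef_pos: [578.8, -199.6, 152.2]
tool_rot: [-0.465, 1.566, -1.676]
force: [0.2, 1.3, -0.7]
width: 85.4
clk 31.0 pos [ 578.8 -199.6  152.2] jaw -69.4 tilt 0.25 w 85.4 F [ 0.2  1.3 -0.7] q [ 0.36  0.68 -0.12  1.71  0.11  0.76 -1.03]
tool shift [62.2  5.  -3.5] len 62.0
turn rotvec [-0.024  0.004  0.002] shift in final axes [62.2  4.9 -3.2]
```

```bash
python3 -m handwheel '1 15 2.5 -2 -0.02 0 0;1 25 2 -1 0 0 0;1 25 0 0 0 0 0;1 15 0 0 0 0 0;1 0 0 0 0 0 0;1 0 0 0 0 0 0'
python3 go.py 582.2 -194.8 15 -68
python3 - <<'E'
from h import *
im=get_image('side');cv2.imwrite('pics/s14.png',cv2.resize(im[180:260,200:300],(750,600)))
E
```

```text
clock: 31.6
eef_pos: [584.4, -189.0, 69.7]
tool_rot: [0.576, 1.568, -0.605]
force: [-0.1, -0.3, 1.0]
width: 85.6
clk 31.6 pos [ 584.4 -189.    69.7] jaw -67.7 tilt 0.18 w 85.6 F [-0.1 -0.3  1. ] q [ 0.33  0.79 -0.11  1.75  0.14  0.6  -1.04]
tool shift [54.7 -4.3  4.4] len 55.0
turn rotvec [ 0.005  0.003 -0.002] shift in final axes [54.7 -4.2  4.6]
```

View pics/s14.png

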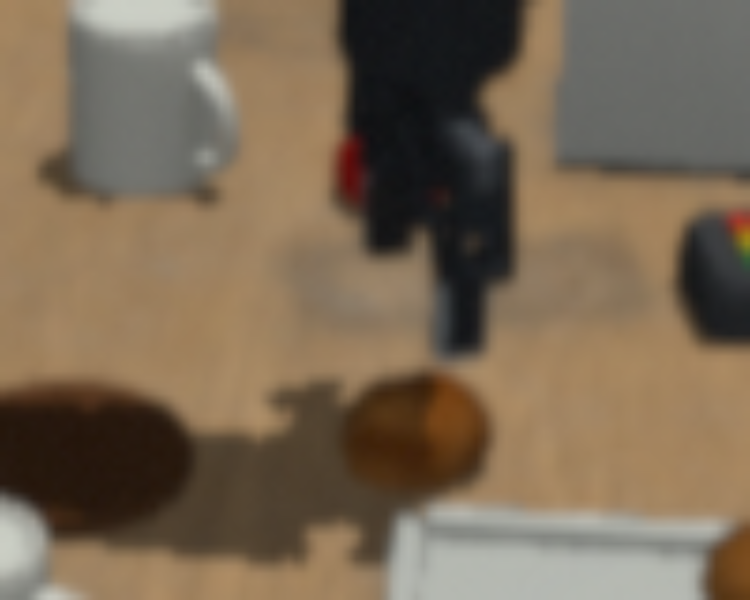

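The near finger would come down beside the tray's corner, so I turn the jaws to about -120° before going down.

```bash
python3 -m handwheel '1 0 -4 4 0.13 0 0;1 0 0 0 0.13 0 0;1 0 0 0 0.13 0 0;1 0 0 0 0.13 0 0;1 0 0 0 0.13 0 0;1 0 0 0 0.13 0 0;1 0 0 0 0.13 0 0;1 0 0 0 0 0 0'
python3 go.py 582.2 -194.8 15 -120
python3 - <<'E'
from h import *
for p in [(340,176),(342,172),(345,178)]: print(onz('top',*p,0).round(0),onz('top',*p,15).round(0))
im=get_image('side');cv2.imwrite('pics/s15.png',cv2.resize(im[180:260,200:300],(750,600)))
E
```

```text
clock: 32.45
eef_pos: [589.0, -192.9, 80.4]
tool_rot: [2.001, 1.55, -0.124]
force: [0.6, -0.3, -0.6]
width: 85.3
clk 32.45 pos [ 589.  -192.9   80.4] jaw -121.7 tilt 1.17 w 85.3 F [ 0.6 -0.3 -0.6] q [ 0.19  0.78  0.14  1.75 -0.18  0.6  -1.69]
tool shift [65.3 -6.   5.7] len 66.0
turn rotvec [-0.03  -0.008 -0.019] shift in final axes [65.4 -5.   5. ]
[ 579. -248.    0.] [ 577. -245.   15.]
[ 591. -254.    0.] [ 589. -251.   15.]
[ 573. -262.    0.] [ 572. -259.   15.]
```

View pics/s15.png

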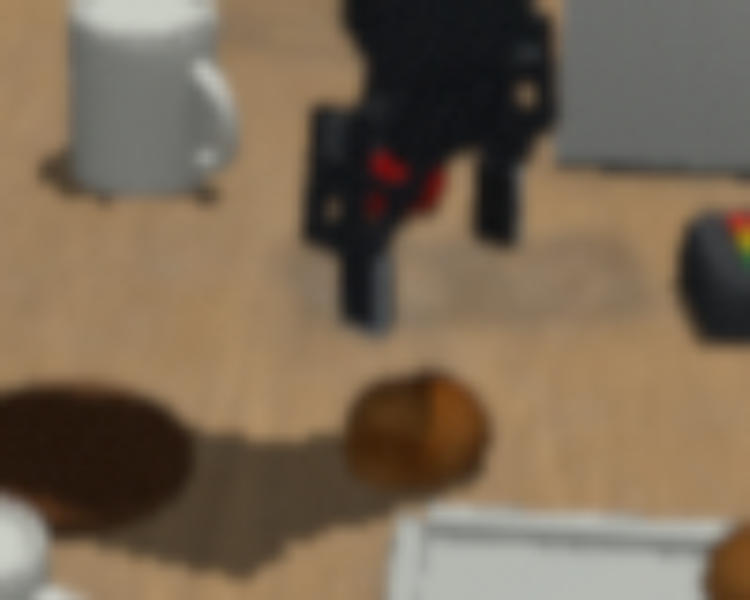

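```bash
python3 -m handwheel '1 5 -6 5.5 0 -0.008 -0.019;1 15 0 0 0 0 0;1 15 0 0 0 0 0;1 5 0 0 0 0 0;1 0 0 0 0 0 0;1 0 0 0 0 0 0'
python3 go.py 582.2 -194.8 15 -122
```

```text
clock: 33.1
eef_pos: [580.0, -194.5, 36.3]
tool_rot: [-1.831, 1.567, 2.338]
force: [0.7, -0.4, 0.0]
width: 85.2
clk 33.1 pos [ 580.  -194.5   36.3] jaw -121.1 tilt 0.2 w 85.2 F [ 0.7 -0.4  0. ] q [ 0.2   0.85  0.12  1.77 -0.18  0.54 -1.67]
tool shift [21.3  2.1 -0.8] len 21.0
turn rotvec [ 0.015 -0.001  0.003] shift in final axes [21.3  2.  -0.9]
```

```bash
python3 -m handwheel '1 8 2 -1 0 0 0;1 8 0 0 0 0 0;1 4 0 0 0 0 0;1 0 0 0 0 0 0;1 0 0 0 0 0 0'
python3 go.py 582.2 -194.8 15 -122
```

```text
clock: 33.6
eef_pos: [583.0, -194.7, 14.8]
tool_rot: [-2.038, 1.568, 2.131]
force: [-0.5, -0.8, -0.2]
width: 85.4
clk 33.6 pos [ 583.  -194.7   14.8] jaw -121.1 tilt 0.15 w 85.4 F [-0.5 -0.8 -0.2] q [ 0.21  0.89  0.11  1.76 -0.19  0.51 -1.67]
tool shift [-0.2 -0.6  0.5] len 1.0
turn rotvec [ 0.015 -0.001  0.002] shift in final axes [-0.2 -0.6  0.5]
```

```bash
python3 -m handwheel '-1 0 -0.6 0.5 0 0 0;-1 0 0 0 0 0 0;-1 0 0 0 0 0 0;-1 0 0 0 0 0 0;-1 0 0 0 0 0 0;-1 0 0 0 0 0 0;-1 0 0 0 0 0 0'
python3 go.py 435.6 -215.2 120 -122
python3 -m handwheel '-1 -5 0 0 0 0 0;-1 -15 0 0 0 0 0;-1 -25 0 0 0 0 0;-1 -30 0 0 0 0 0;-1 -25 0 0 0 0 0;-1 -10 0 0 0 0 0;-1 0 0 0 0 0 0'
python3 go.py 435.6 -215.2 120 -122
python3 - <<'E'
from h import *
im=get_image('side');cv2.imwrite('pics/s16.png',cv2.resize(im[150:270,180:330],(750,600)))
E
```

```text
clock: 34.3
eef_pos: [582.5, -195.2, 16.5]
tool_rot: [-2.599, 1.569, 1.57]
force: [1.0, -0.1, -1.2]
width: 58.5
clk 34.3 pos [ 582.5 -195.2   16.5] jaw -121.1 tilt 0.09 w 58.5 F [ 1.  -0.1 -1.2] q [ 0.21  0.88  0.12  1.76 -0.19  0.51 -1.67]
tool shift [-103.5 -115.5   92.9] len 181.0
turn rotvec [ 0.015 -0.001  0.001] shift in final axes [-103.5 -114.    94.8]
clock: 35.0
eef_pos: [582.5, -195.5, 134.6]
tool_rot: [3.048, 1.569, 0.933]
force: [0.6, -0.1, -0.3]
width: 58.0
clk 35.0 pos [ 582.5 -195.5  134.6] jaw -121.1 tilt 0.1 w 58.0 F [ 0.6 -0.1 -0.3] q [ 0.18  0.71  0.16  1.72 -0.16  0.72 -1.69]
tool shift [  14.5 -115.6   92.9] len 149.0
turn rotvec [ 0.015 -0.002 -0.   ] shift in final axes [  14.6 -114.2   94.6]
```

View pics/s16.png

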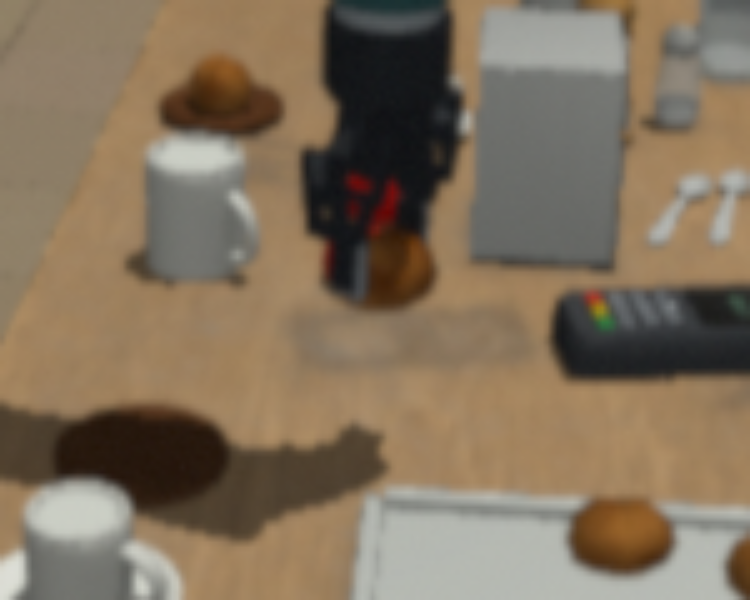

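```bash
python3 -m handwheel '-1 0 -10 8 0 0 0;-1 0 -22 18 0 0 0;-1 0 -28 22 0 0 0;-1 0 -25 20 0 0 0;-1 0 -15 12 0 0 0;-1 0 -7 6 0 0 0;-1 0 0 0 0 0 0;-1 0 0 0 0 0 0'
python3 go.py 435.6 -215.2 80 -122
```

```text
clock: 35.85
eef_pos: [438.2, -210.9, 126.1]
tool_rot: [-1.601, 1.558, 2.57]
force: [1.2, 0.5, -0.1]
width: 58.6
clk 35.85 pos [ 438.2 -210.9  126.1] jaw -121.0 tilt 0.75 w 58.6 F [ 1.2  0.5 -0.1] q [ 0.3   0.59  0.13  2.06 -0.15  0.51 -1.57]
tool shift [46.1  0.5  5. ] len 46.0
turn rotvec [ 0.017 -0.     0.013] shift in final axes [46.1  0.   5. ]
```

```bash
python3 -m handwheel '-1 10 0.5 5 0 0 0.01;-1 20 0 0 0 0 0;-1 15 0 0 0 0 0;-1 10 0 0 0 0 0;-1 0 0 0 0 0 0;-1 0 0 0 0 0 0'
python3 go.py 435.6 -215.2 28.5 -121
```

```text
clock: 36.45
eef_pos: [445.3, -214.7, 68.4]
tool_rot: [2.114, 1.564, 0.009]
force: [-0.7, -0.3, -0.7]
width: 58.5
clk 36.45 pos [ 445.3 -214.7   68.4] jaw -120.6 tilt 0.36 w 58.5 F [-0.7 -0.3 -0.7] q [ 0.33  0.69  0.09  2.09 -0.18  0.36 -1.54]
tool shift [39.9 -8.3  5.5] len 41.0
turn rotvec [ 0.007 -0.003 -0.005] shift in final axes [39.9 -8.1  5.4]
```

```bash
python3 -m handwheel '-1 5 -8 5.5 0 -0.003 -0.005;-1 10 0 0 0 0 0;-1 8 0 0 0 0 0;-1 0 0 0 0 0 0;-1 0 0 0 0 0 0'
python3 go.py 435.6 -215.2 28.5 -121
```

```text
clock: 36.95
eef_pos: [436.0, -215.9, 44.7]
tool_rot: [1.679, 1.568, -0.427]
force: [-0.7, -0.0, -0.4]
width: 58.3
clk 36.95 pos [ 436.  -215.9   44.7] jaw -120.6 tilt 0.16 w 58.3 F [-0.7 -0.  -0.4] q [ 0.35  0.73  0.08  2.12 -0.18  0.29 -1.53]
tool shift [16.2 -0.8 -0.3] len 16.0
turn rotvec [ 0.007 -0.    -0.003] shift in final axes [16.2 -0.7 -0.3]
```

```bash
python3 -m handwheel '-1 6 -0.8 -0.3 0 0 0;-1 4 0 0 0 0 0;-1 2 0 0 0 0 0;-1 1 0 0 0 0 0;-1 0 0 0 0 0 0'
python3 go.py 435.6 -215.2 28.5 -121
python3 - <<'E'
from h import *
im=get_image('top');cv2.imwrite('pics/t17.png',cv2.resize(im[185:265,285:385],(750,600)))
im=get_image('side');cv2.imwrite('pics/s17.png',cv2.resize(im[205:265,170:250],(800,600)))
E
```

```text
clock: 37.45
eef_pos: [436.0, -215.3, 30.8]
tool_rot: [1.7, 1.567, -0.405]
force: [-0.1, -0.4, -0.5]
width: 58.4
clk 37.45 pos [ 436.  -215.3   30.8] jaw -120.6 tilt 0.21 w 58.4 F [-0.1 -0.4 -0.5] q [ 0.35  0.76  0.07  2.12 -0.19  0.26 -1.52]
tool shift [ 2.3 -0.4  0.1] len 2.0
turn rotvec [ 0.007 -0.    -0.004] shift in final axes [ 2.3 -0.4  0.1]
```

View pics/t17.png

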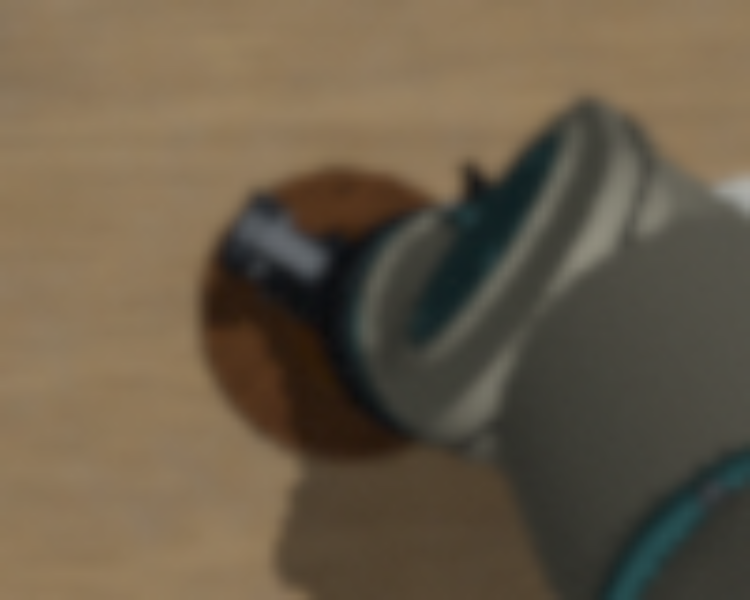

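View pics/s17.png

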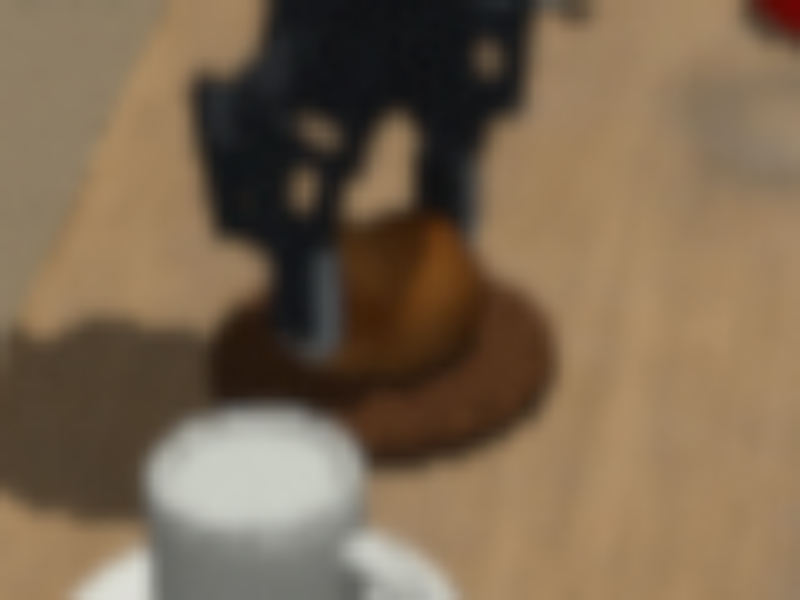

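```bash
python3 -m handwheel '-1 1.2 -0.4 0 0 0 0;-1 1 0 0 0 0 0;-1 0.8 0 0 0 0 0'
python3 go.py 435.6 -215.2 28.5 -121
```

```text
clock: 37.85
eef_pos: [436.2, -215.3, 28.2]
tool_rot: [1.69, 1.566, -0.415]
force: [-0.6, -0.9, 6.2]
width: 58.4
clk 37.85 pos [ 436.2 -215.3   28.2] jaw -120.6 tilt 0.3 w 58.4 F [-0.6 -0.9  6.2] q [ 0.35  0.77  0.07  2.12 -0.19  0.25 -1.51]
tool shift [-0.3 -0.5  0.2] len 1.0
turn rotvec [ 0.007 -0.001 -0.005] shift in final axes [-0.3 -0.5  0.2]
```

Contact. Release and rise, then move the arm clear for a check.

```bash
python3 -m handwheel '1 0 0 0 0 0 0;1 0 0 0 0 0 0;1 0 0 0 0 0 0;1 0 0 0 0 0 0;1 0 0 0 0 0 0;1 -10 0 0 0 0 0;1 -25 0 0 0 0 0;1 -40 0 0 0 0 0;1 -45 0 0 0 0 0;1 -45 0 0 0 0 0'
python3 -m handwheel '1 -20 0 0 0 0 0;1 0 0 25 0 0 0;1 0 0 45 0 0 0;1 0 0 45 0 0 0;1 0 0 45 0 0 0;1 0 0 45 0 0 0;1 0 0 45 0 0 0;1 0 0 45 0 0 0;1 0 0 45 0 0 0;1 0 0 30 0 0 0'
python3 go.py 184 -620 235 -121
```

```text
clock: 38.85
eef_pos: [431.7, -213.3, 195.6]
tool_rot: [-1.508, 1.563, 2.669]
force: [1.8, -1.6, 0.2]
width: 85.2
clock: 39.85
eef_pos: [245.6, -540.2, 231.0]
tool_rot: [1.82, 1.554, -0.271]
force: [0.2, -0.4, 0.5]
width: 85.1
clk 39.85 pos [ 245.6 -540.2  231. ] jaw -119.8 tilt 0.94 w 85.1 F [ 0.2 -0.4  0.5] q [ 0.98  0.56  0.19  1.7  -0.15  0.88 -0.85]
tool shift [ -4.6 -13.7  99.9] len 101.0
turn rotvec [ 0.021 -0.004 -0.016] shift in final axes [ -4.  -11.7 100.2]
```

```bash
python3 -m handwheel '1 0 -5 40 0 0 0;1 0 -5 35 0 0 0;1 0 -2 20 0 0 0;1 0 0 0 0 0 0;1 0 0 0 0 0 0'
python3 - <<'E'
from h import *
t=get_image('top');s=get_image('side');cv2.imwrite('pics/t18f.png',t);cv2.imwrite('pics/s18f.png',s)
cv2.imwrite('pics/t18.png',cv2.resize(t[140:270,95:425],(800,315),interpolation=cv2.INTER_CUBIC))
cv2.imwrite('pics/s18.png',cv2.resize(s[130:290,160:360],(750,600),interpolation=cv2.INTER_CUBIC))
def c(im,u,v,r=24): return cv2.resize(im[v-r:v+r,u-r:u+r],(290,290),interpolation=cv2.INTER_LINEAR)
cv2.imwrite('pics/c18.png',np.vstack([np.hstack([c(t,135,180),c(t,387,228)]),np.hstack([c(t,128,237),c(t,330,226)])]))
E
```

```text
clock: 40.35
eef_pos: [179.4, -621.8, 233.3]
tool_rot: [1.642, 1.555, -0.457]
force: [-0.2, 0.5, 0.4]
width: 85.4
```

View pics/t18.png

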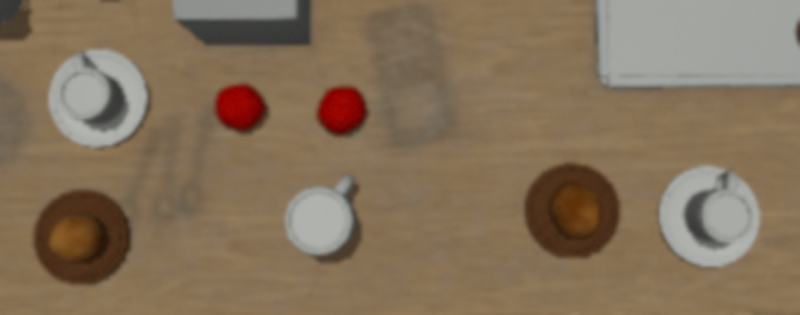

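View pics/s18.png

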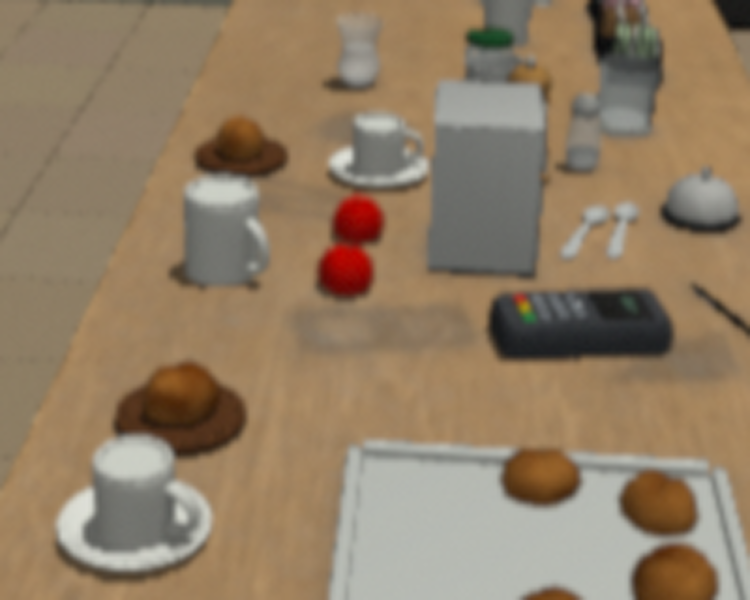

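View pics/c18.png

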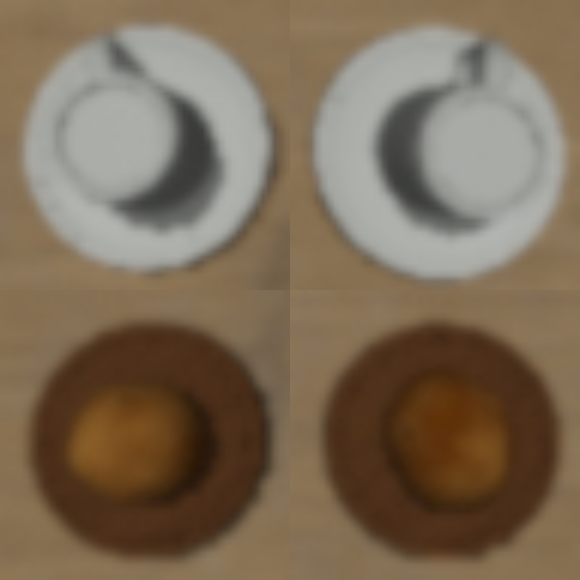

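```bash
python3 - <<'E'
from h import *
k=290/48
def P(u,v,c,z): return onz('top',u-24+c[0]/k-.5,v-24+c[1]/k-.5,z)
for n,u,v,a,za,b,zb in (('cupL',135,180,(147.5,148.5),12,(116,140),66),('cupR',387,228,(149,153.5),12,(191.5,151),70),('bunL',128,237,(150,150),10,(134,154),33),('bunR',330,226,(151.5,149.5),10,(157.5,150),33)):
    A,B=P(u,v,a,za),P(u,v,b,zb); print(n,A.round(1),B.round(1),'offset',(B-A)[:2].round(1))
print('large', onz('top',95+319/800*330,140+220/315*130,88))
s=ctrl.read_state(); print(s['clock'])
E
```

```text
cupL [571.7 335.7  12. ] [569.2 331.9  66. ] offset [-2.5 -3.8]
cupR [ 427.9 -372.3   12. ] [ 430.  -370.6   70. ] offset [2.1 1.7]
bunL [410.5 351.6  10. ] [409.6 350.8  33. ] offset [-0.9 -0.7]
bunR [ 436.6 -215.4   10. ] [ 436.6 -213.6   33. ] offset [0.  1.8]
large [428.03357037  69.4262681   88.        ]
40.45
```

```bash
python3 - <<'E'
from h import *
s=cv2.imread('pics/s18f.png')
def c(im,u,v,r=20): return cv2.resize(im[v-r:v+r,u-r:u+r],(390,390),interpolation=cv2.INTER_LINEAR)
cv2.imwrite('pics/c19.png',np.hstack([c(s,261,170),c(s,196,265)]))
E
```

```text
(no output)
```

View pics/c19.png

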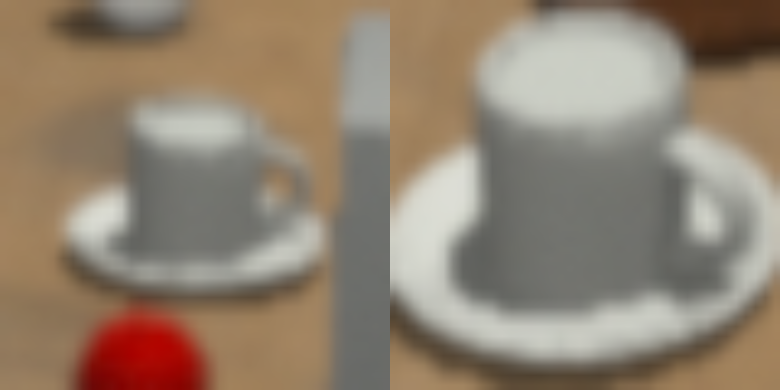

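```bash
python3 - <<'E'
from cell import ctrl
print(ctrl.finish_job())
E
```

```text
the job is handed in; nothing more can be done
None
```

I handed the job in at about 40.5 s. Each espresso cup stands upside down on its own saucer, and each of the two worktop buns lies right way up on its own board. The cups were placed before the buns. The arm was clear of everything when I handed in.

**Centring, from the final top picture:**

| Placed item | Offset from centre |
|---|---|
| Left cup | about 4.5 mm |
| Right cup | about 2.7 mm |
| Left bun | about 1 mm |
| Right bun | about 2 mm |

The views disagree on the left cup: the side picture shows it within about 1 mm across the picture (roughly world x), where the top picture gave 2.5 mm. Hand-read edges and the 2 mm calibration limit this to a few millimetres.

**Left alone:** The large cup measured within about 1 mm of its first position. The napkin dispenser, the red bun-shaped objects and the tray look untouched.

**Forces:** The largest force I read was about 16 N, when setting down the left bun. Forces were read only at the end of each move. No joint went out of range in the readings, though joint 6 came within about 0.01 rad of its lower limit.

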